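Bring the stray vial under the inspection microscope

ROBOT

A 6-joint arm with a two-finger parallel gripper is mounted at the origin on the work surface. World frame = base frame: x ahead of the robot, y to its left, z up, the work surface at z = 0. Lengths are in m, angles in degrees, forces in N, time in s.
With the tool pointing down it reaches from about 0.25 to 0.725 m from the base axis. Payload 9.7 kg.
Tool frame: the origin (TCP) lies midway between the tips of the shut fingers; the grasp point (between the pads) lies 19 mm behind it; z points along the fingers, y is the direction in which the jaws open and shut (so a half turn about z gives the same grasp; the last joint's range is limited). The gripper opens to 85 mm and grips with 20 to 120 N. Pads are 22 mm wide; open, the fingers measure 114 mm over their backs; the gripper's body (76 mm by 85 mm) begins 54 mm behind the grasp point. The pads swing forward as they close: fully open they stand 13 mm farther back than shut.
Start: joints at [-74.313, 4.979, 10.078, 95.1, 0, 90], TCP at [0.149, -0.53, 0.231] pointing down, gripper open.
Joint ranges: [-179.16, 179.16], [-48.56, 103.87], [-65.8, 70.77], [-126.05, 130.52], [-82.76, 87.17], [-180, 180]. Speed limits (degrees/s): [127.2, 127.2, 147.25, 180, 180, 180].

INTERFACE

Orientations are given as [roll, pitch, yaw] about the fixed x, y, z axes, in that order (R = Rz(yaw) Ry(pitch) Rx(roll)).
In Python, from workcell import get_obs, camera, get_calibration, job_done gives the robot as it stands.
- The arm moves only by the tool play_rows, never from a script. Its argument "commands" is text: rows parted by semicolons, each of 5 numbers parted by spaces: the opening, from 0 (shut) to 1 (fully open), then the shift along the world's x, y, z in mm, then the turn about the world's z in degrees. A call has 1 to 10 rows; each row is the pose to reach, as a shift and turn from the pose commanded when the call began; what a row does not reach only later rows make up. A row lasts 1/12 s, in which the tool goes at most 41.7 mm and 7.16 degrees, less where a joint would pass 70% of its speed; a pose out of reach is approached as far as the arm can. A call with a gripper value outside its range is refused whole. The fingers move at their own pace and stop on an object; "force" is the grip in N (left out, the last holds). Time passes only in rows, so rows that repeat a pose let the fingers close. It gives the time, the measured TCP pose, the force and the opening at its end, in the units of the state.
- get_obs(): the state, without advancing time (a new reading comes with each control period).
- camera(name): name is "side" or "top"; returns the picture (384x512x3 uint8, red, green, blue); there is no depth.
- get_calibration(name): a dict with "fx", "fy", "cx", "cy" (pixels), "eye" and "attitude" of the camera in the world. Camera axes: x right, y down, z forward; pixel columns grow to the right and rows downward; lengths in m; the calibration is good to about 2 mm. A picture is of the moment at which its call begins. get_calibration takes no time and is no camera call.
- job_done(): hands the job in, once; it reports no verdict.
The state is a dict: "time": time; "q": joint angles; "qd": joint speeds; "joint_efforts": joint torques, N m; "ee_pos": TCP position; "tcp_rot": TCP orientation; "wrist_force": force on the tool from outside, world axes, zero at the start; "torque": the same for the moment, N m; "opening": finger opening in m.
Only numpy, scipy, OpenCV 4.12 (cv2) and the standard library are available. Lean on these libraries where they do the work, as an engineer would, in place of code of your own. Each camera call takes 0.05 s, during which the arm holds its last target.

TASK

Pick up the vial that lies loose on the bench without letting it roll away, and lay it gently, not dropping it, on its side in the rubber cradle of the carrier, blue cap towards the orange fin. Then slide the carrier flat along the bench, never lifting it, past the blue slide box and the steel tray to the microscope, and leave it square in the blue outline, vial centred under the lens and at rest. The carrier must not touch the slide box, the tray or the microscope, the robot must not touch the microscope, and the other things on the bench stay where they are.

Things in the scene. Friction and masses are not known exactly. Their poses are not given: they have to be found in the camera images.
- vial: glass vial with green contents and blue cap, lying on its side, loose on the flat bench; it rolls at a touch. Plain cylinder all along: diameter 28, length 64, about 40 g. Origin at the middle of its axis (14 above the bench at the start); x runs along the vial towards the cap, level, of any heading (mm).
- vial_cap (a point): centre of the outer face of the vial's blue cap, 32 from the vial's middle along its x axis (mm).
- carrier: loose flat aluminium carrier, deck 112 (x) x 60 (y) x 8 thick, about 350 g, flat on the bench, with an orange grip fin and a cradle of four black rubber domes. Origin at the centre of its underside; z up, x from the fin towards the cradle. At the start x points to the robot's left (world y within 0.6 rad), the fin on the side away from the microscope (mm).
- cradle (a point): middle of the axis of a vial lying properly in the cradle: carrier x = +18, y = 0, 25.1 above the bench; axes as the carrier's. The domes are at carrier x = 0 and +36, y = +/- 8, tops 13 above the bench; the vial lies on all four along carrier x. The cradle is shallow: laid beside the domes or jerked, the vial rolls off (mm).
- fin (a point): middle of the grip on the orange upright fin: carrier x = -42, y = 0, 42 above the bench. The fin is 20 long (x), 12 thick (y), and reaches from the deck (8 above the bench) to 60 above the bench (mm).
- microscope: fixed white microscope on a boom stand. Origin on the bench straight below the lens, z up; x points to the pillar, to the robot's left (heading 1.15 to 1.70 rad). Base plate x 200 to 400, y +/- 120, 25 high; pillar diameter 40 at x = 290; boom along x, 50 wide, 202 to 248 above the bench (clamp 75 x 75 x 75 at the pillar). Eyepieces lean to -y, from 255 up (mm).
- lens_spot (a point): red dot on the bench straight below the lens; axes as the microscope's. Above it: lens barrel, diameter 72, lower end 110 above the bench; ring lamp, diameter 140, 150 to 172 above; head, diameter 100, up to 292, with a knob on its -x side to 70 from the axis and a cap, diameter 44, on top to 327 (mm).
- outline (a point): middle of the blue outline painted on the bench (no height), 120 (x) x 68 (y) inside; axes as the microscope's, 18 to the -x side of the lens spot. The carrier belongs in it with its x axis along the microscope's x, fin on the -x side; its cradle is then below the lens (mm).
- slide_box: fixed blue slide box with a black band, 92 (x) x 62 (y) x 34 high, origin at the centre of its underside (mm).
- sample_tray: fixed open steel tray, 100 (x) x 70 (y) x 30 high, origin at the centre of its underside. It stands beyond the slide box; the short way from the carrier to the microscope leads through the gap between the two (about 110 to 165 wide) (mm).
- vial_rack: fixed white rack of standing vials, 160 (x) x 60 (y) x 71 high, origin at the centre of its underside (mm).
- petri_dish: clear round dish, diameter 68, height 21, loose. Origin at the centre of its underside (mm).
- tweezers: steel tweezers lying flat, 120 x 12 x 8 along its own x, loose. Origin at the centre of its underside (mm).
- dropper_bottle: amber dropper bottle with black cap and bulb, diameter 32, height 76, standing loose. Origin at the centre of its underside (mm).
- objective_can: aluminium can with black lid, diameter 41, height 44, standing loose. Origin at the centre of its underside (mm).
Not all that is in view belongs to the job. Leave any pink or red look-alike of the vial alone.

How it is judged (in metres and radians):
On the way:
1. the vial lies in the carrier's cradle, cap towards the fin, let go, while the carrier still stands away from the microscope (cradle more than 100 mm from the lens spot) (x of vial in the frame of carrier between 0.006 and 0.03 m and y of vial in the frame of carrier between -0.006 and 0.006 m and z of vial in the frame of carrier between 0.022 and 0.029 m and angle between the x axis of vial and the x axis of carrier, either way round below 0.2 rad and x of vial_cap in the frame of carrier below 0 m and contact force between the fingers and vial below 0.05 N and horizontal distance between cradle and lens_spot above 0.1 m and linear speed of vial below 0.03 m/s), for 0.2 s.
At the end, for the whole second after the job is handed in: Vial on the domes (within 12 mm along, 6 mm across, 0.2 rad), cap towards the fin; vial and cradle within 14 mm (horizontally) of the lens spot; carrier flat on the bench, its x along the microscope's x within 0.14 rad, fin on the -x side; both at rest (below 10 mm/s) (x of vial in the frame of carrier between 0.006 and 0.03 m and y of vial in the frame of carrier between -0.006 and 0.006 m and z of vial in the frame of carrier between 0.022 and 0.029 m and angle between the x axis of vial and the x axis of carrier, either way round below 0.2 rad and x of vial_cap in the frame of carrier below 0 m and horizontal distance between each of vial, cradle and lens_spot below 0.014 m and angle between the x axis of carrier and the x axis of microscope, either way round below 0.14 rad and x of fin in the frame of microscope below 0 m and height (world z) of carrier below 0.003 m and angle between carrier's own z axis and vertical below 0.05 rad and linear speed of each of vial, carrier below 0.01 m/s); the robot touches nothing.
It fails at once if the carrier is lifted more than 10 mm or tipped more than 0.15 rad (height (world z) of carrier above 0.01 m or angle between carrier's own z axis and vertical above 0.15 rad).
It fails at once if the carrier touches the slide box, the tray or the microscope (over 0.3 N), or the robot touches the microscope (over 1 N) (contact force between carrier and microscope above 0.3 N or contact force between carrier and slide_box above 0.3 N or contact force between carrier and sample_tray above 0.3 N or contact force between any of the arm, the fingers and microscope above 1 N).
It fails at once if the vial is dropped or runs away (faster than 0.5 m/s while the fingers do not touch it) (linear speed of vial above 0.5 m/s and contact force between the fingers and vial below 0.01 N).
It fails at once if the vial rolls loose on the bench more than 100 mm from where it lay (distance of vial from where it was at the start of the episode above 0.1 m and height (world z) of vial below 0.018 m and linear speed of vial above 0.03 m/s and contact force between the fingers and vial below 0.05 N).
It fails at once if the petri dish, tweezers, dropper bottle or can is shifted more than 15 mm (distance of any of petri_dish, tweezers, dropper_bottle, objective_can from where it was at the start of the episode above 0.015 m).
It also fails if it takes over 61 s, if anything falls off the work surface, if the arm or the gripper's body presses on something with over 40 N, if the wrist force passes 120 N, or if a joint passes its speed limit or range.

## Working session

There is one attempt and no reset: what is moved stays moved. The work goes in short steps, Python scripts to look and compute and a tool call to move; the robot and the scene stay as the last step left them, time stands still between calls to the robot, and variables do not carry over. Pictures are saved under pics/ and viewed, and the job is handed in when it is done.

Besides the shell and the picture viewer there is one more tool, called by a JSON object that holds its "op" and its "data". play_rows: Moves the arm, as the interface text tells. Its arguments: {"type":"object","properties":{"commands":{"type":"string"},"force":{"type":"number"}},"required":["commands"]}

```bash
ls; mkdir -p pics
python3 - <<'E'
from workcell import *
import cv2
for n in("top","side"):
    im=camera(n); cv2.imwrite(f"pics/{n}0.png",cv2.resize(im[:,:,::-1],(800,600),interpolation=cv2.INTER_CUBIC)); cv2.imwrite(f"pics/{n}0raw.png",im[:,:,::-1])
    print(n,get_calibration(n))
print(get_obs())
E
```

```text
pics
top {'fx': 348.16985413761324, 'fy': 348.16985413761324, 'cx': 253.44779601978502, 'cy': 194.0055806170875, 'eye': array([ 0.35702108, -0.1653591 ,  1.14746413]), 'attitude': array([-171.23795232,    0.33455956,  -88.73491874])}
side {'fx': 386.7006543424795, 'fy': 386.7006543424795, 'cx': 259.65263558049116, 'cy': 188.39875160180367, 'eye': array([ 0.2959239 , -0.81514639,  0.8245534 ]), 'attitude': array([-1.37306053e+02, -9.84858089e-04, -1.91864794e+01])}
{'time': 0.1, 'q': array([-7.43113188e+01,  5.00908882e+00,  1.00390890e+01,  9.50982070e+01,
        1.32922475e-03,  9.00013665e+01]), 'qd': array([ 0.04275846, -0.09098729,  0.14074266,  0.06485342,  0.03259207,
        0.01209219]), 'joint_efforts': array([-4.73648088e-04, -5.21561730e+01,  4.65654016e+01,  1.60199666e-02,
        1.03476216e-05, -8.34380671e-06]), 'ee_pos': array([ 0.14867965, -0.52932165,  0.23064386]), 'tcp_rot': array([-1.79931793e+02, -1.32759702e-03,  1.56873131e+01]), 'wrist_force': array([-0.67500104, -0.60722687, -0.90095631]), 'torque': array([ 0.00848342,  0.01804407, -0.02249106]), 'opening': 0.08541282754841478}
```

View pics/top0.png

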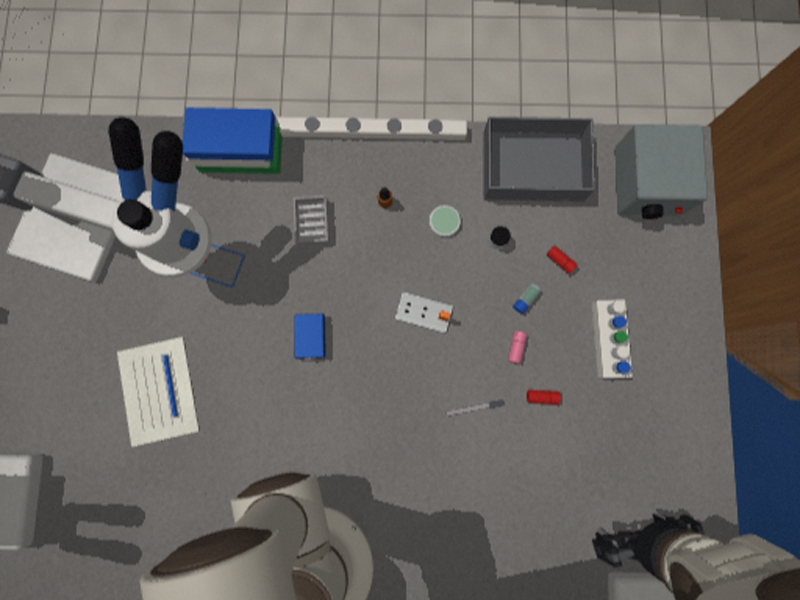

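View pics/side0.png

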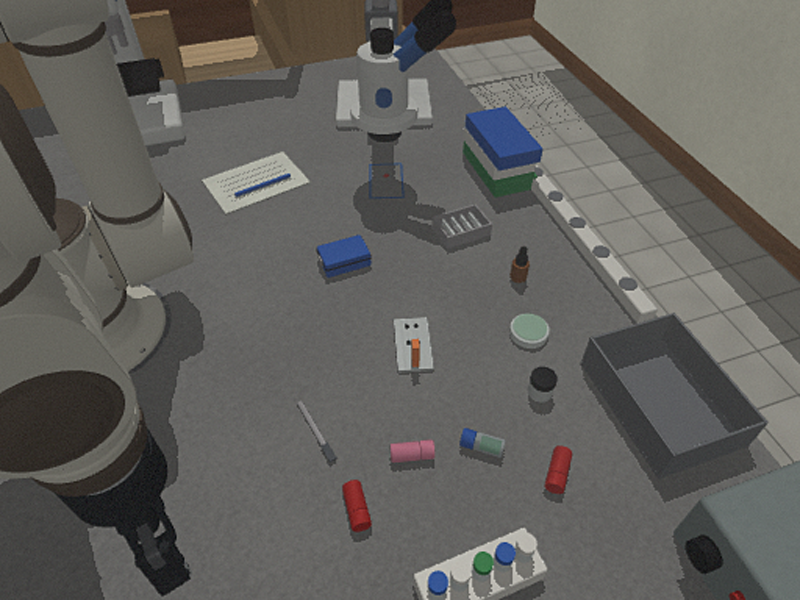

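```bash
cat > h.py <<'E'
import numpy as np, cv2
from scipy.spatial.transform import Rotation as R
from workcell import *
def K(n):
    c=get_calibration(n); return c, R.from_euler('xyz',c['attitude'],degrees=True).as_matrix()
def p2w(n,u,v,z):
    c,M=K(n); d=M@np.array([(u-c['cx'])/c['fx'],(v-c['cy'])/c['fy'],1.]); return c['eye']+d*(z-c['eye'][2])/d[2]
def w2p(n,p):
    c,M=K(n); q=M.T@(np.asarray(p,float)-c['eye']); return np.array([c['cx']+c['fx']*q[0]/q[2],c['cy']+c['fy']*q[1]/q[2]])
def crop(im,x0,y0,w,h,s,name):
    # im RGB; ticks every 10 px
    o=cv2.resize(im[y0:y0+h,x0:x0+w,::-1],None,fx=s,fy=s,interpolation=cv2.INTER_CUBIC)
    for x in range((x0+9)//10*10,x0+w,10):
        cv2.line(o,((x-x0)*s,0),((x-x0)*s,5),(0,255,255),1); cv2.putText(o,str(x),((x-x0)*s-8,16),0,.35,(0,255,255),1)
    for y in range((y0+9)//10*10,y0+h,10):
        cv2.line(o,(0,(y-y0)*s),(5,(y-y0)*s),(0,255,255),1); cv2.putText(o,str(y),(7,(y-y0)*s+4),0,.35,(0,255,255),1)
    cv2.imwrite(name,o)
E
python3 - <<'E'
from h import *
t=cv2.imread('pics/top0raw.png')[:,:,::-1];s=cv2.imread('pics/side0raw.png')[:,:,::-1]
crop(t,245,160,130,100,6,'pics/c1.png')
crop(t,95,120,120,120,5,'pics/c2.png')
crop(s,235,190,110,120,5,'pics/c3.png')
crop(s,190,70,140,110,5,'pics/c4.png')
E
```

```text
(no output)
```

View pics/c1.png

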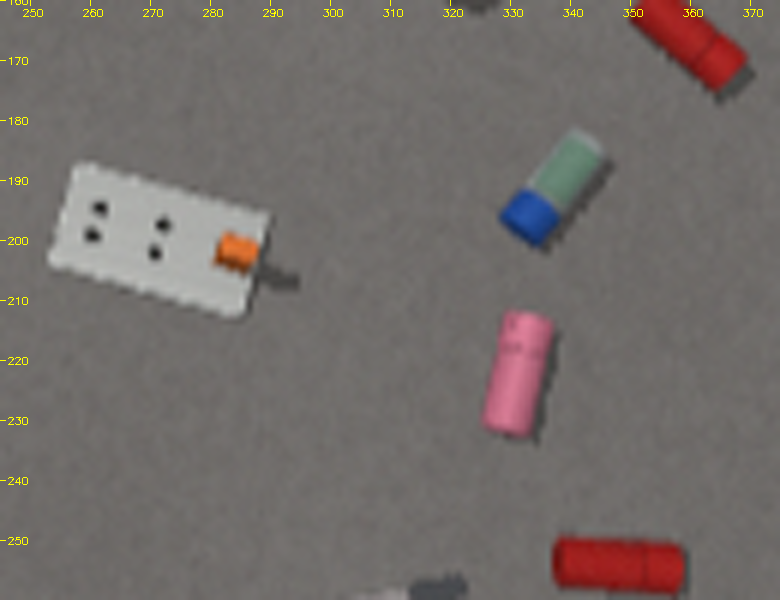

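View pics/c2.png

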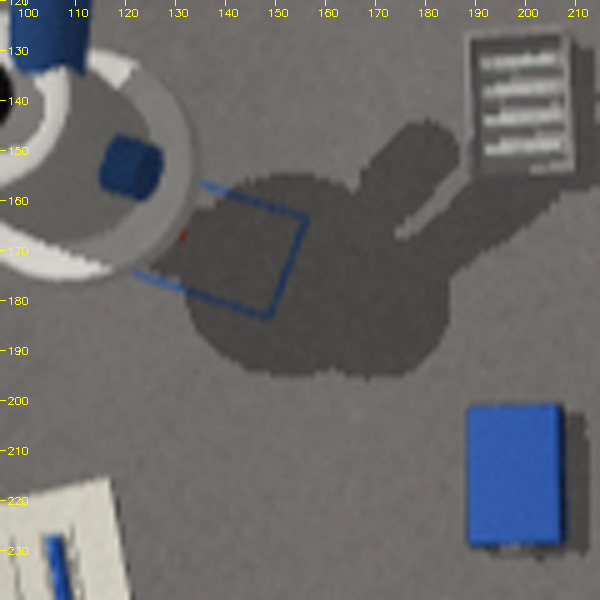

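View pics/c3.png

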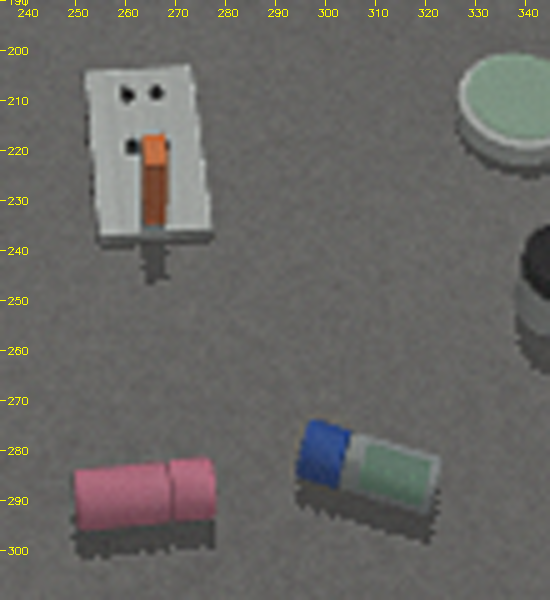

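View pics/c4.png

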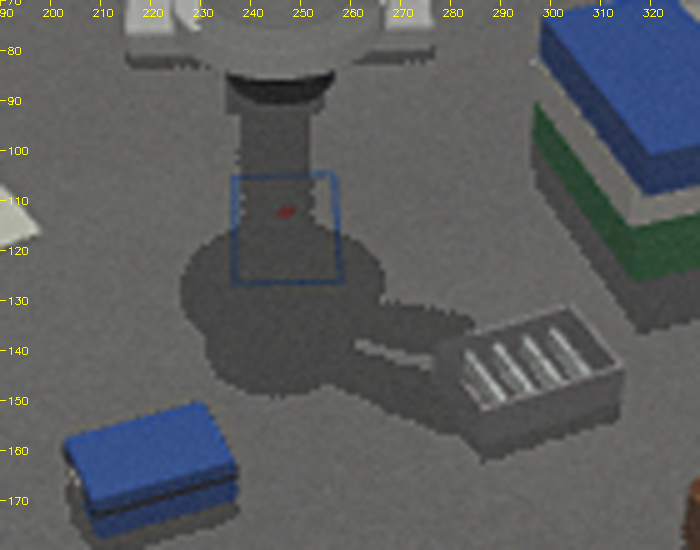

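```bash
cat > m1.py <<'E'
from h import *
from scipy.optimize import least_squares
o=-0.42
def fit(model,obs,x0,w=None):
    f=lambda p: np.concatenate([w2p(n,q)-(np.array(uv)+o) for (n,uv),q in zip(obs,model(p))])
    r=least_squares(f,x0,loss='soft_l1'); print(np.round(r.x[:2]*1000,1),'yaw',round(np.degrees(r.x[2]),2),'res px',np.round(r.fun,1)); return r.x
def rect(locs):
    def m(p):
        c,s=np.cos(p[2]),np.sin(p[2]); return [(p[0]+c*a-s*b,p[1]+s*a+c*b,z) for a,b,z in locs]
    return m
A,B=.056,.030
# carrier: x ~ world +y ; image-top left edge = +x ; top of image = world +x = carrier -y
loc=[(A,-B,.008),(-A,-B,.008),(-A,B,.008),(A,B,.008),(-.042,0,.060)]
obs=[('top',(259,187)),('top',(289.8,195)),('top',(285,213)),('top',(253,204)),('top',(284.7,201.5))]
loc+=[(A,B,.008),(A,-B,.008),(-A,-B,.008),(-A,B,.008)]
obs+=[('side',(252,204.3)),('side',(273.2,203)),('side',(277.6,236)),('side',(255,237))]
loc+=[(0,-.008,.0125),(0,.008,.0125),(.036,-.008,.0125),(.036,.008,.0125)]
obs+=[('top',(272.2,197.3)),('top',(270.7,202)),('top',(261.8,194.5)),('top',(260.3,199))]
print('carrier');car=fit(rect(loc),obs,[.35,-.25,1.3])
print('outline');a,b=.060,.034
# microscope x ~ +y(left). right edge = -x
ol=[(-.06,-.034,0),(-.06,.034,0),(.018,0,0),(-.06,.034,0),(-.06,-.034,0),(.06,-.034,0),(.06,.034,0)]
oo=[('top',(156,163.5)),('top',(148.5,183)),('side',(247.2,112)),('side',(237,126.5)),('side',(258,126)),('side',(256.5,104.3)),('side',(236.8,105))]
out=fit(rect(ol),oo,[.45,.2,1.3])
print('vial axis ctr'); ct=p2w('top',337.6+o,191+o,.014); cs=p2w('side',309+o,283.2+o,.014);print(ct,cs)
for n,gs,cp in(('top',((341.2,181.3),(346.3,185.3)),((328.3,195.8),(334.5,201.7))),('side',((323,281.6),(321.6,292.4)),((296.8,273.6),(294.4,285)))):
    g=p2w(n,*(np.mean(gs,0)+o),.014);c=p2w(n,*(np.mean(cp,0)+o),.014);d=c-g;print(n,'heading',np.degrees(np.arctan2(d[1],d[0])),np.linalg.norm(d))
for n,uvs,z in(('box',[(188.5,200.5),(207.5,200.5),(207,229),(188.5,229)],.034),('tray',[(189,128),(208.5,126.5),(210,154),(190,155)],.030)):
    P=np.array([p2w('top',u+o,v+o,z) for u,v in uvs]);print(n,P[:,:2].round(3).tolist())
for n,uvs,z in(('box',[(203,157),(230,150),(237.5,162.5),(208,170)],.034),('tray',[(279,137),(304,131),(314.5,142),(287,152)],.030)):
    P=np.array([p2w('side',u+o,v+o,z) for u,v in uvs]);print(n,'side',P[:,:2].round(3).tolist())
E
python3 m1.py
```

```text
carrier
[ 516.4 -213.2] yaw 75.43 res px [-1.4 -0.6  0.4  0.5  0.5 -0.1 -0.4 -0.3  0.3 -0.6 -0.6  0.2 -0.2  0.1
 -0.2  0.  -0.7  0.5 -0.1 -0.2  0.2 -0.3 -0.2 -0.4  0.  -0.2]
outline
[617.7 248.8] yaw 73.06 res px [-0.7 -0.1 -0.4 -0.8 -0.2  0.6  0.4  0.1 -0.7  0.1 -0.3  1.1  0.6  0.8]
vial axis ctr
[ 0.54879343 -0.43041529  0.014     ] [ 0.55102595 -0.42862218  0.014     ]
top heading 141.74410819220708 0.0668077294867996
side heading 142.5856767757774 0.06364739733091904
box [[0.504, 0.056], [0.505, -0.006], [0.414, -0.008], [0.412, 0.051]]
tray [[0.75, 0.067], [0.756, 0.002], [0.661, -0.007], [0.657, 0.059]]
box side [[0.416, 0.053], [0.502, 0.057], [0.507, -0.004], [0.417, -0.006]]
tray side [[0.668, 0.07], [0.755, 0.071], [0.765, 0.01], [0.665, -0.005]]
```

{"op": "play_rows", "data": {"commands": "0.6 40 10 0 -7;0.6 80 20 -10 -14;0.6 120 30 -20 -21", "force": 25}}

```text
time: 0.35
ee_pos: [0.2602, -0.5019, 0.2136]
tcp_rot: [180.0, -0.0, -4.6]
wrist_force: [0.4, -0.7, -0.1]
opening: 0.0521
```

Run:
```python
from h import *
o=get_obs();print(o['time'],o['q'].round(1),o['ee_pos'],o['tcp_rot'],o['opening'])
```

```text
0.35 [-62.6   6.7  10.   93.2   0.  122. ] [ 0.26016318 -0.50187576  0.21364958] [ 1.79962787e+02 -2.44146158e-02 -4.61206162e+00] 0.052129975921786954
```

{"op": "play_rows", "data": {"commands": "0.6 28 7 0 7;0.6 56 14 -10 14;0.6 84 21 -20 21;0.6 112 28 -30 28;0.6 140 35 -40 35;0.6 168 42 -50 42;0.6 196 49 -60 49;0.6 224 56 -70 56;0.6 252 63 -80 63;0.6 281 70 -90 70"}}

```text
time: 1.18
ee_pos: [0.5414, -0.4313, 0.1226]
tcp_rot: [-179.9, -0.0, 66.2]
wrist_force: [-0.3, -0.3, 0.4]
opening: 0.0516
```

{"op": "play_rows", "data": {"commands": "0.6 0 0 0 7;0.6 0 0 0 14;0.6 0 0 0 21;0.6 0 0 0 28;0.6 0 0 0 35;0.6 0 0 0 42;0.6 0 0 0 49;0.6 0 0 0 56;0.6 0 0 0 63;0.6 0 0 0 70"}}

```text
time: 2.02
ee_pos: [0.5401, -0.4318, 0.123]
tcp_rot: [-180.0, -0.1, 136.2]
wrist_force: [0.2, 0.5, 0.7]
opening: 0.0507
```

{"op": "play_rows", "data": {"commands": "0.6 0 0 -20 7;0.6 0 0 -40 7.3;0.6 0 0 -60 7.3;0.6 0 0 -60 7.3;0.6 0 0 -60 7.3"}}

```text
time: 2.43
ee_pos: [0.5396, -0.4314, 0.0623]
tcp_rot: [180.0, -0.2, 143.1]
wrist_force: [-0.4, 0.0, 0.0]
opening: 0.0515
```

Run:
```python
from h import *
o=get_obs();print(o['time'],o['q'].round(1),o['ee_pos'],o['tcp_rot'],o['opening'])
t=camera('top');s=camera('side')
crop(t,280,140,110,100,7,'pics/d1.png');crop(s,235,210,150,120,5,'pics/d2.png')
```

```text
2.4333 [-38.6  24.5  15.   80.6   0.   -1.8] [ 0.53956328 -0.43137074  0.06234397] [ 1.79992352e+02 -1.76631161e-01  1.43112478e+02] 0.051464659521768465
```

View pics/d1.png

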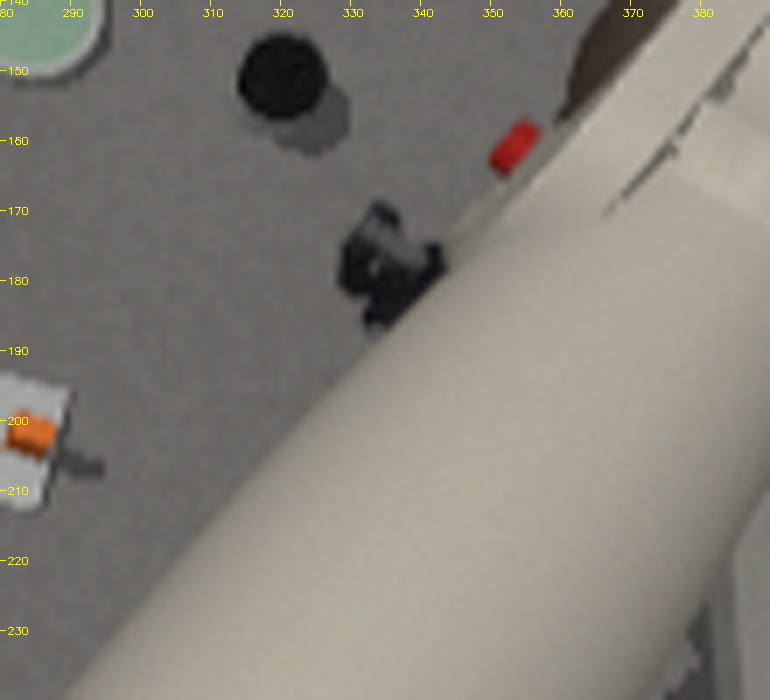

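View pics/d2.png

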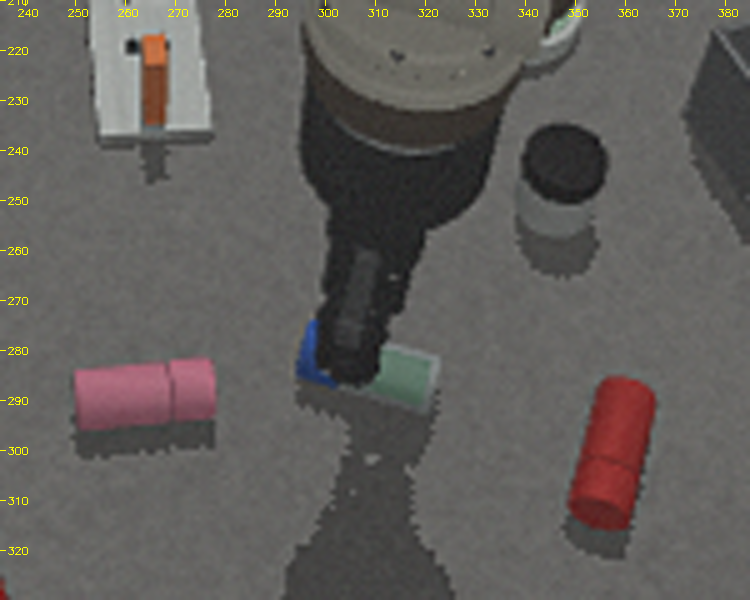

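{"op": "play_rows", "data": {"commands": "0.6 5 1 0 -0.5;0.6 10.5 2 0 -1;0.6 10.5 2 -10 -1;0.6 10.5 2 -25 -1;0.6 10.5 2 -40 -1;0.6 10.5 2 -50 -1;0.6 10.5 2 -55 -1;0.6 10.5 2 -58 -1;0.6 10.5 2 -58 -1;0.6 10.5 2 -58 -1"}}

```text
time: 3.37
ee_pos: [0.5511, -0.4302, 0.0062]
tcp_rot: [-180.0, 0.0, 142.1]
wrist_force: [0.2, 0.9, 0.2]
opening: 0.0511
```

{"op": "play_rows", "data": {"commands": "0.5 0 0 0 0;0.45 0 0 0 0;0.41 0 0 0 0;0.38 0 0 0 0;0.35 0 0 0 0;0.32 0 0 0 0;0.29 0 0 0 0;0.26 0 0 0 0;0.25 0 0 0 0;0.25 0 0 0 0"}}

```text
time: 4.2
ee_pos: [0.5509, -0.4301, 0.0059]
tcp_rot: [-180.0, 0.0, 142.1]
wrist_force: [-1.0, 0.4, 3.5]
opening: 0.0271
```

Run:
```python
from h import *
o=get_obs();print(o['time'],o['q'].round(1),o['ee_pos'],o['tcp_rot'],o['opening'],o['wrist_force'])
s=camera('side')
crop(s,235,210,150,120,5,'pics/d3.png')
```

```text
4.2 [-38.   26.7  11.6  74.9  -0.   -0.1] [ 0.55089408 -0.43005718  0.00589224] [-1.79997432e+02  1.95689028e-02  1.42119612e+02] 0.027089343905517697 [-0.95734014  0.41853241  3.49189851]
```

View pics/d3.png

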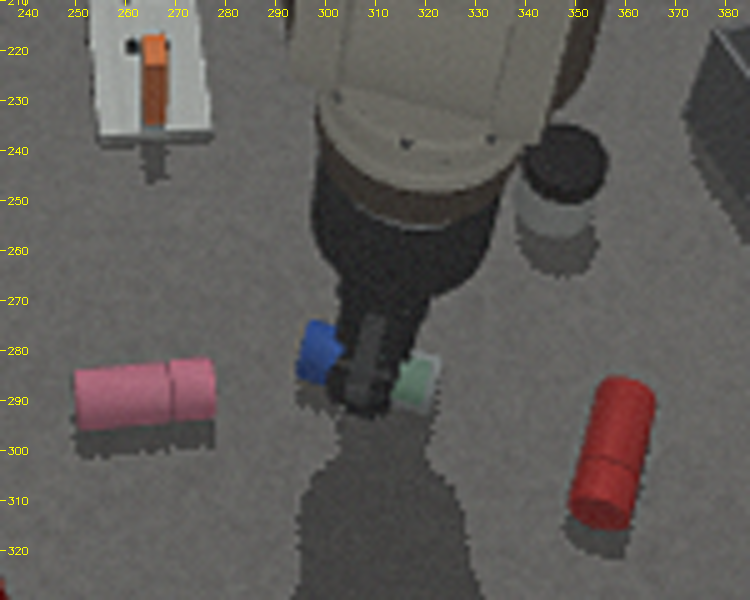

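{"op": "play_rows", "data": {"commands": "0.1 0 0 0 0;0.1 0 0 0 0;0.1 0 0 10 0;0.1 0 0 25 0;0.1 0 0 45 0;0.1 0 0 65 0;0.1 0 0 85 7;0.1 0 0 95 14;0.1 0 0 95 21;0.1 0 0 95 28", "force": 25}}

```text
time: 5.08
ee_pos: [0.5512, -0.4302, 0.1021]
tcp_rot: [-180.0, 0.1, 170.5]
wrist_force: [-0.7, -0.4, -0.9]
opening: 0.0271
```

{"op": "play_rows", "data": {"commands": "0.1 -3 20 0 7;0.1 -6 42 0 14;0.1 -9 66 0 21;0.1 -12 90 0 28;0.1 -15 114 0 35;0.1 -18 138 0 42;0.1 -21 162 0 49;0.1 -24 186 0 56;0.1 -27 210 0 63;0.1 -30 225 0 70"}}

```text
time: 5.92
ee_pos: [0.5205, -0.203, 0.101]
tcp_rot: [180.0, 0.0, -119.5]
wrist_force: [0.8, 0.1, -0.2]
opening: 0.0271
```

{"op": "play_rows", "data": {"commands": "0.1 0 4 0 5;0.1 0 7 0 10;0.1 0 9 0 14;0.1 0 9 0 15.3;0.1 0 9 0 15.3;0.1 0 9 0 15.3"}}

```text
time: 6.42
ee_pos: [0.5208, -0.1961, 0.1007]
tcp_rot: [180.0, 0.0, -104.7]
wrist_force: [0.0, 0.7, -0.4]
opening: 0.0268
```

Run:
```python
from h import *
o=get_obs();print(o['time'],o['q'].round(1),o['ee_pos'],o['tcp_rot'],o['opening'],o['wrist_force'])
s=camera('side');t=camera('top')
crop(s,225,150,120,100,6,'pics/d4.png');crop(t,230,160,100,80,7,'pics/d5.png')
```

```text
6.4167 [-20.6   5.3  -4.   80.7   0.  -95.9] [ 0.52081757 -0.19611427  0.10073394] [ 1.79999604e+02  5.23025438e-04 -1.04704999e+02] 0.02681506999429084 [ 0.02371239  0.68596221 -0.39599213]
```

View pics/d4.png

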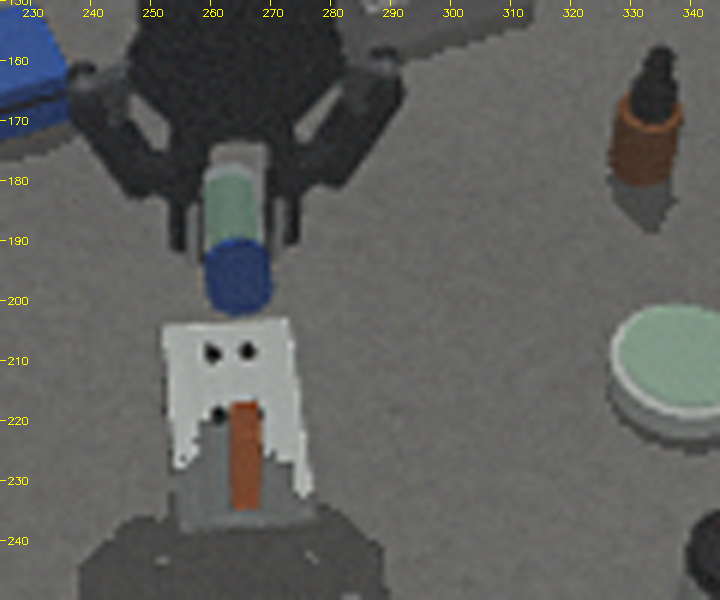

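View pics/d5.png

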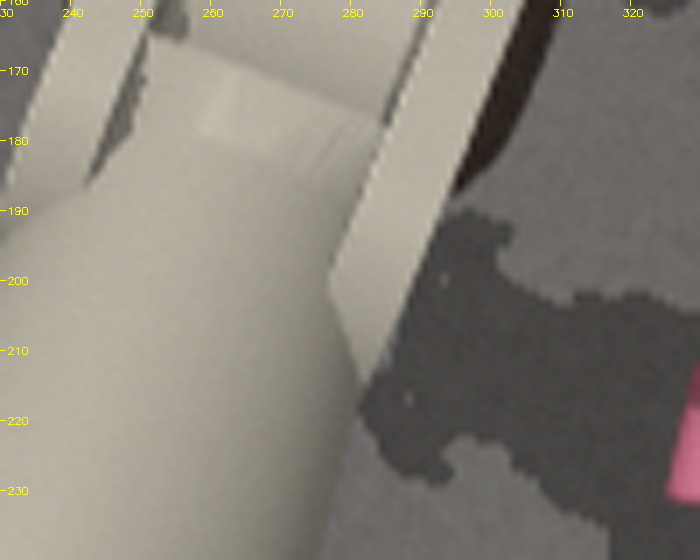

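{"op": "play_rows", "data": {"commands": "0.1 0 0 -10 0;0.1 0 0 -25 0;0.1 0 0 -40 0;0.1 0 0 -55 0;0.1 0 0 -65 0;0.1 0 0 -71 0;0.1 0 0 -75 0;0.1 0 0 -75 0"}}

```text
time: 7.18
ee_pos: [0.5205, -0.1959, 0.025]
tcp_rot: [180.0, 0.0, -104.6]
wrist_force: [-0.8, -0.1, -0.6]
opening: 0.0268
```

Run:
```python
from h import *
o=get_obs();print(o['time'],o['ee_pos'],o['tcp_rot'],o['opening'],o['wrist_force'])
s=camera('side')
crop(s,225,170,80,75,9,'pics/d6.png')
e=o['ee_pos'];h=np.radians(255.3);d=np.array([np.cos(h),np.sin(h),0])
c=e+[0,0,.008]
print('expected cap face px',w2p('side',c+.032*d),'carrier deck corners expected')
for a,b in((56,30),(56,-30),(-56,-30),(-56,30)):
    y=np.radians(75.43);print(w2p('side',[.5164+(a*np.cos(y)-b*np.sin(y))/1e3,-.2132+(a*np.sin(y)+b*np.cos(y))/1e3,.008]).round(1))
```

```text
7.1833 [ 0.52054388 -0.19591536  0.02496184] [ 1.79951969e+02  5.19149293e-03 -1.04592704e+02] 0.026811276338305542 [-0.79146055 -0.14384965 -0.58392026]
expected cap face px [263.92614929 217.63145389] carrier deck corners expected
[251. 204.]
[272.5 202.7]
[277.  235.6]
[253.8 237.1]
```

View pics/d6.png

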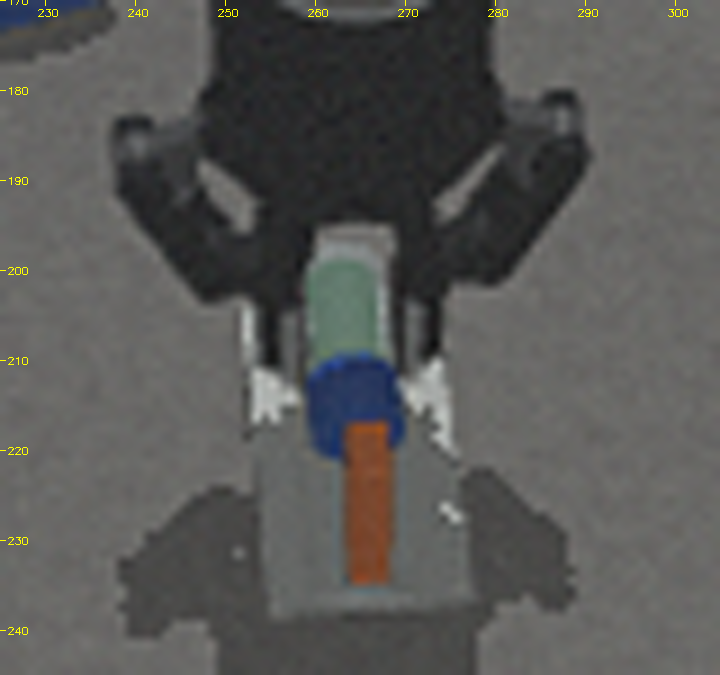

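{"op": "play_rows", "data": {"commands": "0.1 0 0 -2 0;0.1 0 0 -4 0;0.1 0 0 -5.5 0;0.1 0 0 -6.5 0;0.1 0 0 -7 0;0.1 0 0 -7 0"}}

```text
time: 7.73
ee_pos: [0.5208, -0.196, 0.0186]
tcp_rot: [180.0, -0.0, -104.6]
wrist_force: [-0.0, -0.4, -0.6]
opening: 0.0271
```

{"op": "play_rows", "data": {"commands": "0.1 0 0 -0.6 0;0.1 0 0 -1.2 0;0.1 0 0 -1.2 0"}}

```text
time: 7.98
ee_pos: [0.5208, -0.196, 0.0174]
tcp_rot: [180.0, -0.0, -104.6]
wrist_force: [0.9, -0.7, 0.2]
opening: 0.0266
```

{"op": "play_rows", "data": {"commands": "0.1 0 0 -0.6 0;0.1 0 0 -1 0;0.1 0 0 -1 0"}}

```text
time: 8.23
ee_pos: [0.5211, -0.196, 0.0168]
tcp_rot: [-180.0, -0.0, -104.6]
wrist_force: [0.1, 0.0, 2.2]
opening: 0.0269
```

{"op": "play_rows", "data": {"commands": "0.28 0 0 0 0;0.3 0 0 0 0;0.31 0 0 0 0;0.32 0 0 0 0;0.33 0 0 0 0;0.34 0 0 0 0;0.36 0 0 0 0;0.38 0 0 0 0;0.4 0 0 0 0;0.43 0 0 0 0"}}

```text
time: 9.07
ee_pos: [0.5206, -0.1959, 0.0162]
tcp_rot: [180.0, 0.0, -104.6]
wrist_force: [-0.3, -0.1, 0.2]
opening: 0.0367
```

{"op": "play_rows", "data": {"commands": "0.46 0 0 0 0;0.5 0 0 2 0;0.55 0 0 5 0;0.6 0 0 10 0;0.6 0 0 20 0;0.6 0 0 35 0;0.6 0 0 50 0;0.6 0 0 65 0;0.6 0 0 72 0"}}

```text
time: 9.82
ee_pos: [0.5217, -0.1963, 0.0915]
tcp_rot: [-179.8, -0.0, -104.6]
wrist_force: [-0.4, -0.2, -0.2]
opening: 0.051
```

Run:
```python
from h import *
o=get_obs();print(o['time'],o['ee_pos'],o['tcp_rot'],o['opening'],o['wrist_force'])
s=camera('side')
crop(s,225,170,80,75,9,'pics/d7.png')
```

```text
9.8167 [ 0.52169284 -0.19628532  0.09145945] [-1.79818230e+02 -1.80384483e-02 -1.04577481e+02] 0.05098478675004613 [-0.39256886 -0.17048515 -0.16821661]
```

View pics/d7.png

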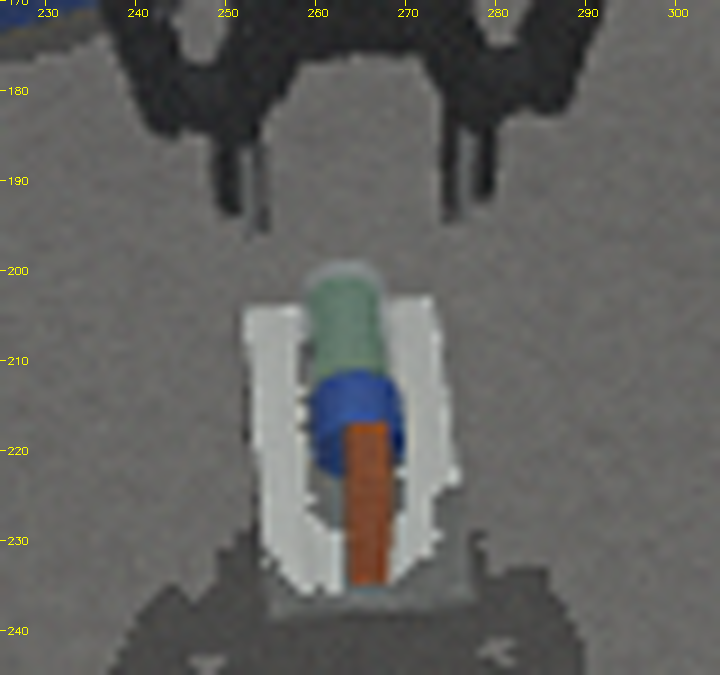

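{"op": "play_rows", "data": {"commands": "0.5 -4 -15 5 0;0.5 -8 -30 5 0;0.5 -12.5 -46 5 0;0.5 -16.5 -60 5 0;0.5 -16.5 -60 0 0;0.5 -16.5 -60 0 0"}}

```text
time: 10.37
ee_pos: [0.5037, -0.2561, 0.0871]
tcp_rot: [179.9, 0.0, -104.7]
wrist_force: [-0.0, 0.2, -0.5]
opening: 0.0428
```

{"op": "play_rows", "data": {"commands": "0.5 0 0 -10 0;0.5 0 0 -25 0;0.5 0 0 -40 0;0.5 0 0 -55 0;0.5 0 0 -64 0;0.5 0 0 -70 0;0.5 0 0 -70 0"}}

```text
time: 10.95
ee_pos: [0.5038, -0.2551, 0.0169]
tcp_rot: [179.9, 0.0, -104.5]
wrist_force: [-0.8, 0.7, -0.0]
opening: 0.0428
```

Run:
```python
from h import *
o=get_obs();print(o['time'],o['ee_pos'],o['tcp_rot'],o['opening'],o['wrist_force'])
s=camera('side')
crop(s,225,170,80,75,9,'pics/d8.png')
```

```text
10.95 [ 0.50376988 -0.25512106  0.01687272] [ 1.79880689e+02  3.12137037e-02 -1.04542493e+02] 0.04277737126849918 [-0.75242509  0.67376805 -0.03016692]
```

View pics/d8.png

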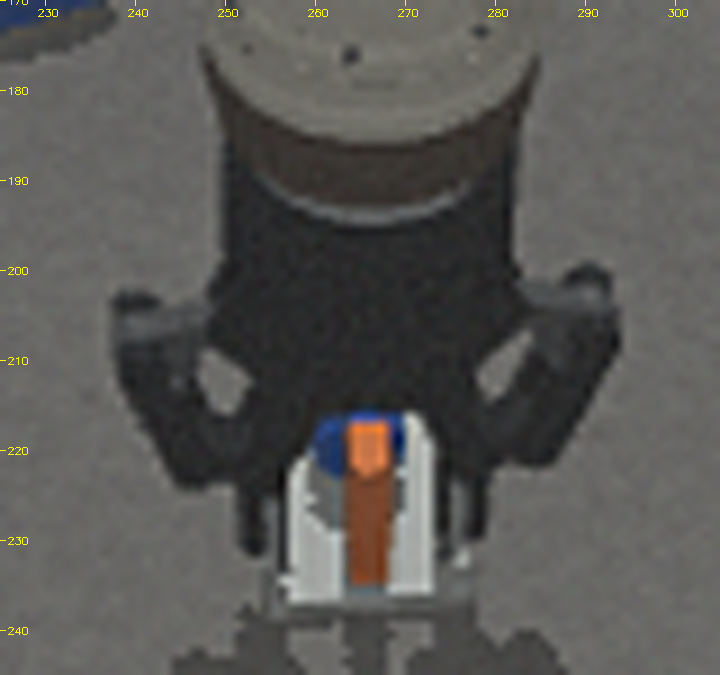

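{"op": "play_rows", "data": {"commands": "0.42 0 0 3 0;0.36 0 0 3 0;0.31 0 0 3 0;0.27 0 0 3 0;0.24 0 0 3 0;0.21 0 0 3 0;0.19 0 0 3 0;0.17 0 0 3 0;0.15 0 0 3 0;0.13 0 0 3 0", "force": 20}}

```text
time: 11.83
ee_pos: [0.5045, -0.2561, 0.0215]
tcp_rot: [-180.0, -0.0, -104.6]
wrist_force: [1.2, -1.2, -0.4]
opening: 0.0119
```

{"op": "play_rows", "data": {"commands": "0.11 0 0 0 0;0.09 0 0 0 0;0.06 0 0 0 0;0.03 0 0 0 0;0.03 0 0 0 0", "force": 20}}

```text
time: 12.25
ee_pos: [0.5044, -0.256, 0.0215]
tcp_rot: [-180.0, -0.0, -104.6]
wrist_force: [1.2, -1.2, 0.3]
opening: 0.0116
```

Run:
```python
from h import *
o=get_obs();print(o['time'],o['ee_pos'],o['tcp_rot'],o['opening'],o['wrist_force'],o['torque'])
s=camera('side')
crop(s,225,170,80,75,9,'pics/d9.png')
```

```text
12.25 [ 0.50439814 -0.25604598  0.02149265] [-1.79987980e+02 -6.54101223e-03 -1.04581587e+02] 0.011637475237237174 [ 1.20525524 -1.17984431  0.25514753] [-0.22612489 -0.26197065 -0.01194955]
```

View pics/d9.png

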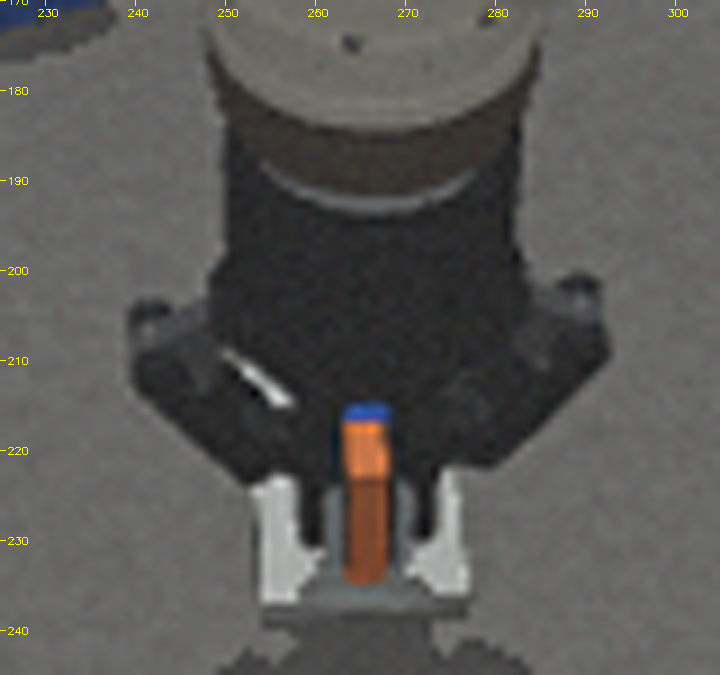

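{"op": "play_rows", "data": {"commands": "0.03 0.5 0.9 0 0;0.03 1.4 2.6 0 0;0.03 2.8 5.3 0 0;0.03 4.7 8.8 0 0;0.03 7 13.2 0 0;0.03 9.9 18.5 0 0;0.03 13.2 24.7 0 0;0.03 16.5 31 0 0;0.03 19.8 37.2 0 0;0.03 23.1 43.4 0 0"}}

```text
time: 13.13
ee_pos: [0.5278, -0.2118, 0.0215]
tcp_rot: [-180.0, -0.0, -104.6]
wrist_force: [-1.6, -2.3, 2.6]
opening: 0.0118
```

Run:
```python
from h import *
o=get_obs();print(o['time'],o['ee_pos'],o['tcp_rot'],o['opening'],o['wrist_force'],o['torque'])
s=camera('side')
crop(s,215,150,100,85,8,'pics/e1.png')
```

```text
13.1333 [ 0.52782345 -0.21180707  0.02149993] [-1.79997317e+02 -4.37659076e-03 -1.04562674e+02] 0.011844089985670242 [-1.64557287 -2.34638411  2.61231984] [-0.58509504  0.34621584  0.08114559]
```

View pics/e1.png

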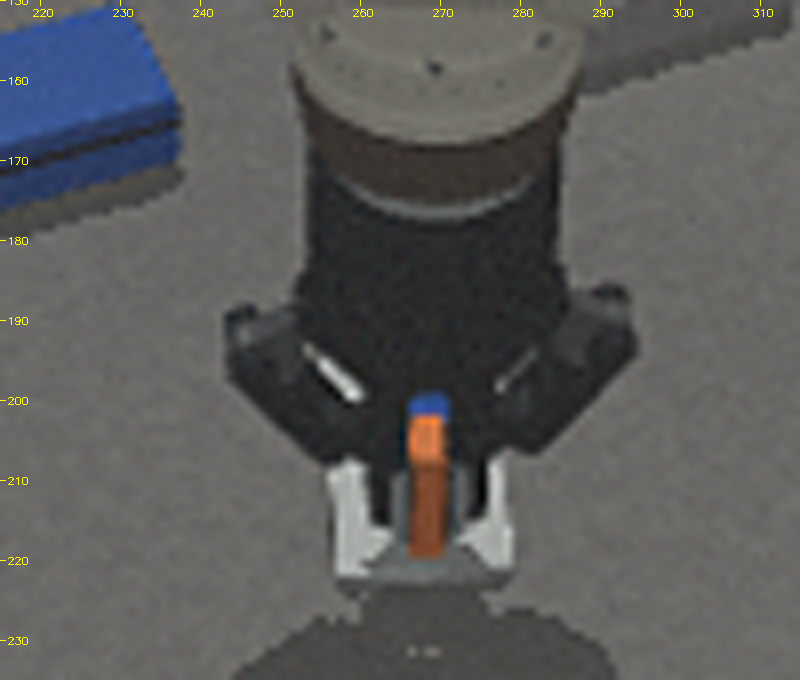

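{"op": "play_rows", "data": {"commands": "0.03 1.9 3.5 0 0;0.03 4.7 8.8 0 0;0.03 8 15 0 0;0.03 11.3 21.2 0 0;0.03 14.6 27.3 0 0;0.03 17.9 33.5 0 0;0.03 21.2 39.7 0 0;0.03 24.5 45.9 0 0;0.03 27.8 52 0 0;0.03 31.1 58.2 0 0"}}

```text
time: 14.02
ee_pos: [0.5589, -0.1538, 0.0215]
tcp_rot: [-180.0, -0.0, -104.6]
wrist_force: [-1.7, -3.9, 5.8]
opening: 0.0119
```

{"op": "play_rows", "data": {"commands": "0.03 2.8 6.5 0 0;0.03 5.2 13.2 0 0;0.03 7.2 20 0 0;0.03 8.8 27 0 0;0.03 10 34 0 0;0.03 10.8 41 0 0;0.03 11.3 48 0 0;0.03 11.5 55 0 0;0.03 11.5 62 0 0;0.03 11.5 69 0 0"}}

```text
time: 14.85
ee_pos: [0.57, -0.0847, 0.0215]
tcp_rot: [-180.0, 0.0, -104.6]
wrist_force: [0.3, -4.8, 4.1]
opening: 0.0113
```

Run:
```python
from h import *
o=get_obs();print(o['time'],o['ee_pos'],o['tcp_rot'],o['opening'],o['wrist_force'],o['torque'])
s=camera('side');t=camera('top')
crop(s,195,90,130,110,6,'pics/e2.png');crop(t,160,110,120,120,5,'pics/e3.png')
```

```text
14.85 [ 0.57003221 -0.08468628  0.02148022] [-1.79991606e+02  1.58313575e-03 -1.04582193e+02] 0.011312112452058234 [ 0.26308438 -4.84368509  4.13535658] [-0.78209697  0.00623679 -0.10023243]
```

View pics/e2.png

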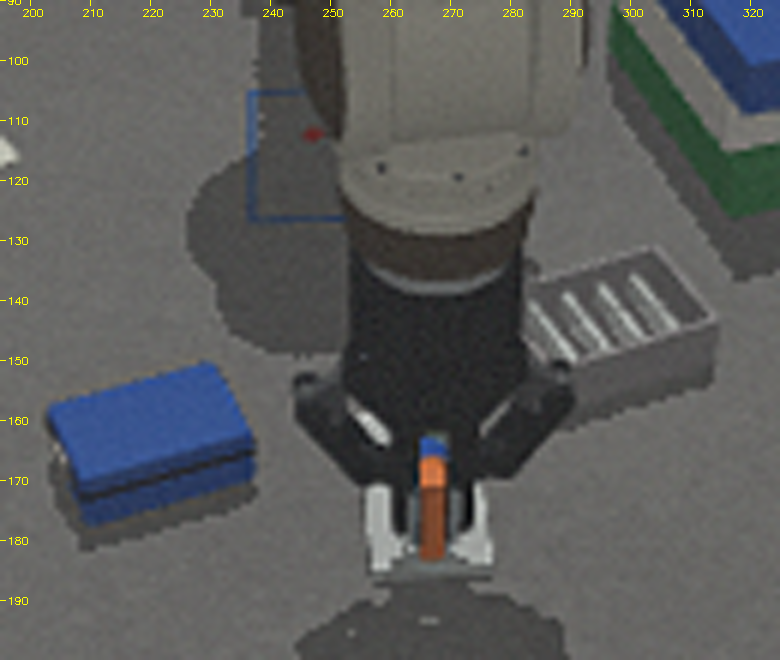

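View pics/e3.png

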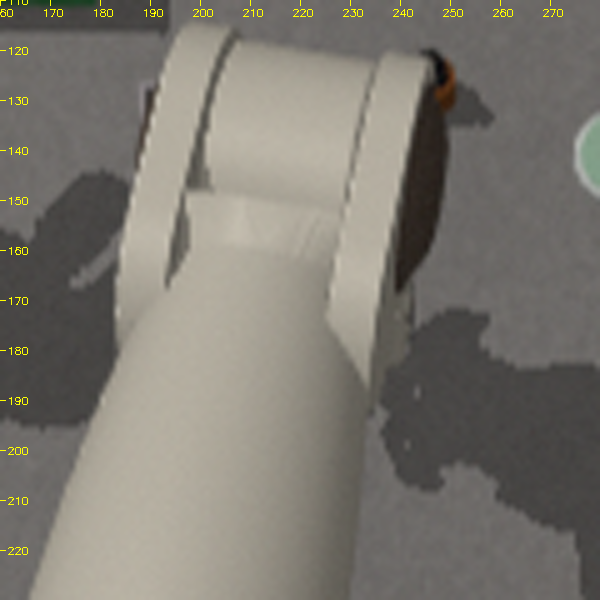

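Run:
```python
from h import *
for hw in (.06,.075,.09):
  d=np.radians(-74.3-90)
  for z in np.arange(.3,.6,.05):
    p=[.149+hw*np.cos(d),-.53+hw*np.sin(d),z];print(hw,round(z,2),w2p('side',p).round(),end=' ')
  print()
# current: tool (.570,-.0847), j1=-8.5 ; left/right fork
d=np.radians(-8.5+90)
for hw in(.06,.08,-.06,-.08):
  print(hw,[ (round(z,2),*w2p('top',[.57+hw*np.cos(d),-.0847+hw*np.sin(d),z]).round()) for z in(.2,.25,.3,.35,.4)])
im=camera('side');im2=camera('top');cv2.imwrite('pics/e4.png',cv2.resize(im[:,:,::-1],(800,600)));cv2.imwrite('pics/e5.png',cv2.resize(im2[:,:,::-1],(800,600)))
```

```text
0.06 0.3 [ 47. 353.] 0.06 0.35 [ 31. 339.] 0.06 0.4 [ 11. 321.] 0.06 0.45 [-11. 301.] 0.06 0.5 [-39. 276.] 0.06 0.55 [-72. 246.] 
0.075 0.3 [ 35. 360.] 0.075 0.35 [ 18. 346.] 0.075 0.4 [ -3. 329.] 0.075 0.45 [-27. 309.] 0.075 0.5 [-57. 284.] 0.075 0.55 [-93. 255.] 
0.09 0.3 [ 23. 367.] 0.09 0.35 [  4. 353.] 0.09 0.4 [-18. 336.] 0.09 0.45 [-44. 317.] 0.09 0.5 [-75. 293.] 0.09 0.55 [-114.  264.] 
0.06 [(0.2, np.float64(207.0), np.float64(166.0)), (0.25, np.float64(204.0), np.float64(162.0)), (0.3, np.float64(202.0), np.float64(157.0)), (0.35, np.float64(198.0), np.float64(151.0)), (0.4, np.float64(195.0), np.float64(145.0))]
0.08 [(0.2, np.float64(200.0), np.float64(165.0)), (0.25, np.float64(197.0), np.float64(161.0)), (0.3, np.float64(194.0), np.float64(156.0)), (0.35, np.float64(190.0), np.float64(150.0)), (0.4, np.float64(186.0), np.float64(144.0))]
-0.06 [(0.2, np.float64(249.0), np.float64(173.0)), (0.25, np.float64(249.0), np.float64(169.0)), (0.3, np.float64(249.0), np.float64(165.0)), (0.35, np.float64(248.0), np.float64(160.0)), (0.4, np.float64(248.0), np.float64(154.0))]
-0.08 [(0.2, np.float64(256.0), np.float64(174.0)), (0.25, np.float64(257.0), np.float64(170.0)), (0.3, np.float64(257.0), np.float64(166.0)), (0.35, np.float64(257.0), np.float64(161.0)), (0.4, np.float64(257.0), np.float64(156.0))]
```

View pics/e4.png

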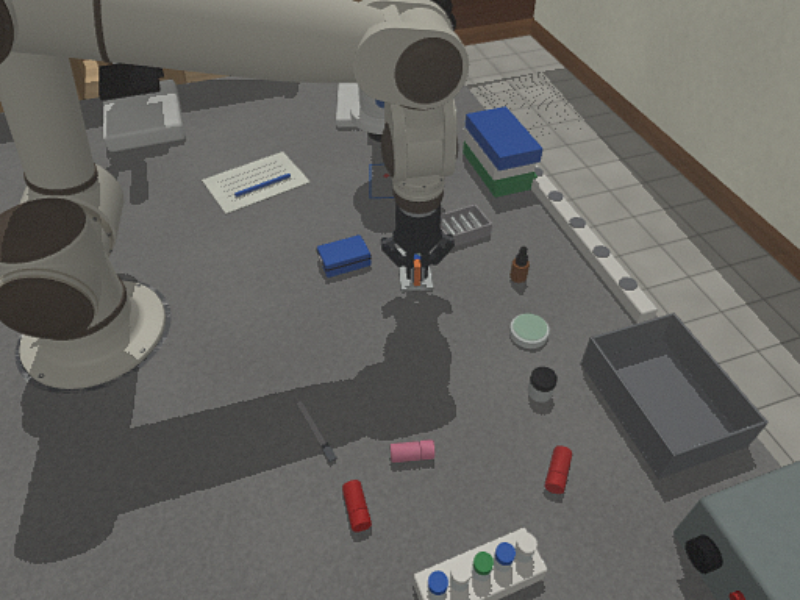

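View pics/e5.png

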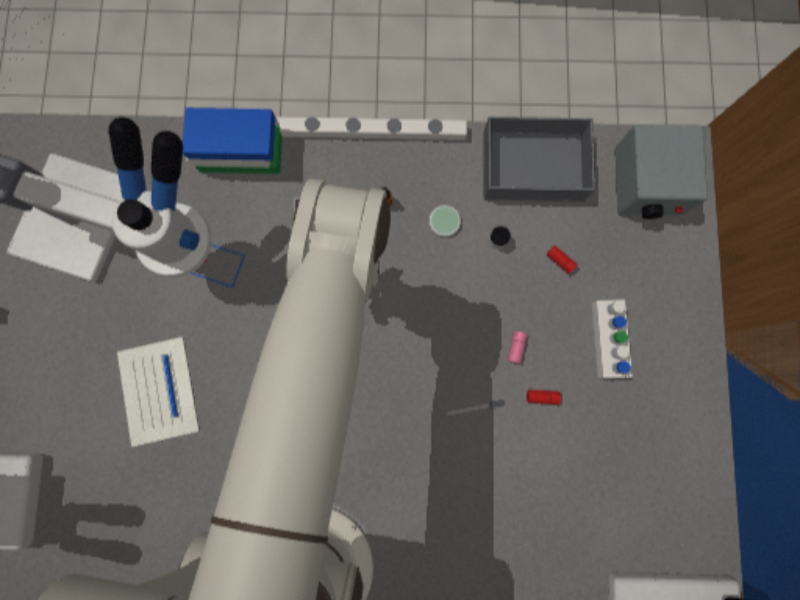

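Run:
```python
from h import *
d=np.radians(-8.5+90)
for hw in(-.05,-.06,-.07,-.08):
  print(hw,[ (round(z,2),*w2p('side',[.57+hw*np.cos(d),-.0847+hw*np.sin(d),z]).round()) for z in(.3,.34,.38,.42)])
# fork widths at pivot: top raw px left edge ~ (186,165..),
```

```text
-0.05 [(0.3, np.float64(272.0), np.float64(109.0)), (0.34, np.float64(272.0), np.float64(94.0)), (0.38, np.float64(273.0), np.float64(78.0)), (0.42, np.float64(273.0), np.float64(60.0))]
-0.06 [(0.3, np.float64(273.0), np.float64(111.0)), (0.34, np.float64(273.0), np.float64(96.0)), (0.38, np.float64(274.0), np.float64(80.0)), (0.42, np.float64(274.0), np.float64(63.0))]
-0.07 [(0.3, np.float64(274.0), np.float64(114.0)), (0.34, np.float64(274.0), np.float64(99.0)), (0.38, np.float64(275.0), np.float64(83.0)), (0.42, np.float64(275.0), np.float64(65.0))]
-0.08 [(0.3, np.float64(275.0), np.float64(117.0)), (0.34, np.float64(275.0), np.float64(101.0)), (0.38, np.float64(276.0), np.float64(85.0)), (0.42, np.float64(276.0), np.float64(68.0))]
```

{"op": "play_rows", "data": {"commands": "0.03 0 2 0 0;0.03 0 6 0 0;0.03 0 12 0 0;0.03 0 19 0 0;0.03 0 26 0 0;0.03 0 33 0 0;0.03 0 40 0 0;0.03 0 47 0 0;0.03 0 54 0 0;0.03 0 61 0 0"}}

```text
time: 15.88
ee_pos: [0.57, -0.0238, 0.0215]
tcp_rot: [-180.0, -0.0, -104.6]
wrist_force: [-0.5, -4.9, 4.3]
opening: 0.0116
```

{"op": "play_rows", "data": {"commands": "0.03 0 7 0 0;0.03 0 14 0 0;0.03 0 21 0 0;0.03 0 28 0 0;0.03 0 35 0 0;0.03 0 42 0 0;0.03 0 49 0 0;0.03 0 55 0 0;0.03 0 60 0 0;0.03 0 64 0 0"}}

```text
time: 16.72
ee_pos: [0.5699, 0.0403, 0.0215]
tcp_rot: [-180.0, -0.0, -104.6]
wrist_force: [0.3, -5.4, 5.7]
opening: 0.0119
```

Run:
```python
from h import *
o=get_obs();print(o['time'],o['ee_pos'],o['tcp_rot'],o['opening'],o['wrist_force'],o['torque'])
s=camera('side')
crop(s,190,60,130,110,6,'pics/f2.png')
```

```text
16.7167 [0.56988253 0.0402923  0.02146253] [-1.79999982e+02 -1.95190919e-02 -1.04559578e+02] 0.011862698114192065 [ 0.27838334 -5.41332116  5.65218828] [-0.94693456 -0.02069103 -0.08272875]
```

View pics/f2.png

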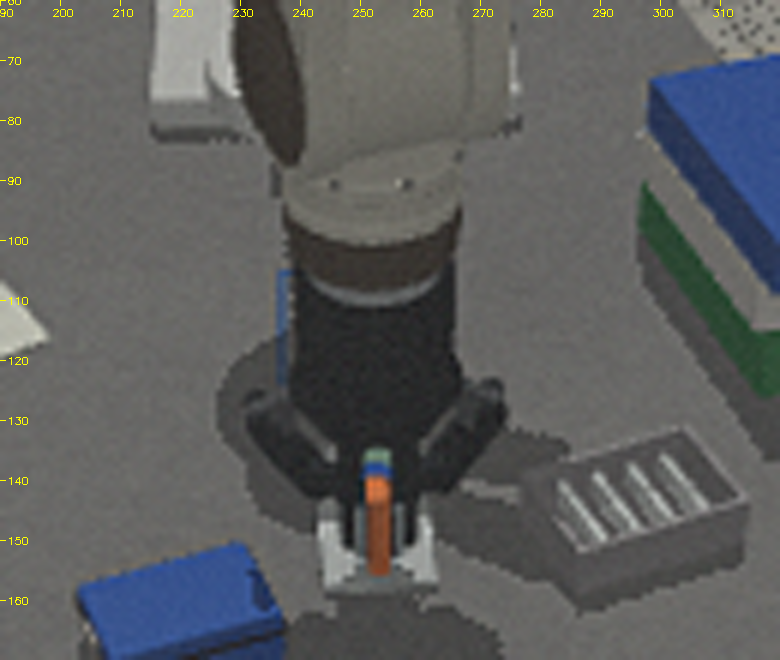

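{"op": "play_rows", "data": {"commands": "0.03 0 2 0 0;0.03 0 6 0 0;0.03 0.2 12 0 -0.2;0.03 0.7 19 0 -0.4;0.03 1.5 26 0 -0.7;0.03 2.6 33 0 -1;0.03 4 40 0 -1.3;0.03 5.5 47 0 -1.6;0.03 7.2 54 0 -1.9;0.03 8.8 60.5 0 -2.1"}}

```text
time: 17.6
ee_pos: [0.5784, 0.1007, 0.0215]
tcp_rot: [180.0, -0.0, -106.7]
wrist_force: [-1.5, -4.6, 5.7]
opening: 0.0118
```

{"op": "play_rows", "data": {"commands": "0.03 1.4 6.5 0 -0.1;0.03 2.6 13 0 -0.2;0.03 3.6 19.5 0 -0.3;0.03 4.4 25.5 0 -0.3;0.03 5 30.5 0 -0.3;0.03 5.5 34.5 0 -0.3;0.03 5.8 37 0 -0.3;0.03 6 38.5 0 -0.3;0.03 6 38.5 0 -0.3"}}

```text
time: 18.35
ee_pos: [0.5844, 0.1393, 0.0215]
tcp_rot: [180.0, -0.0, -107.0]
wrist_force: [-1.0, -2.9, 7.1]
opening: 0.0115
```

Run:
```python
from h import *
o=get_obs();print(o['time'],o['ee_pos'],o['tcp_rot'],o['opening'],o['wrist_force'],o['torque'])
s=camera('side')
crop(s,190,40,130,110,6,'pics/f3.png')
```

```text
18.35 [0.58444127 0.13930706 0.02148441] [ 1.79977011e+02 -9.26895701e-03 -1.06950394e+02] 0.011539050917358223 [-1.01281121 -2.85492455  7.11440545] [-0.53671147  0.04065872 -0.03588881]
```

View pics/f3.png

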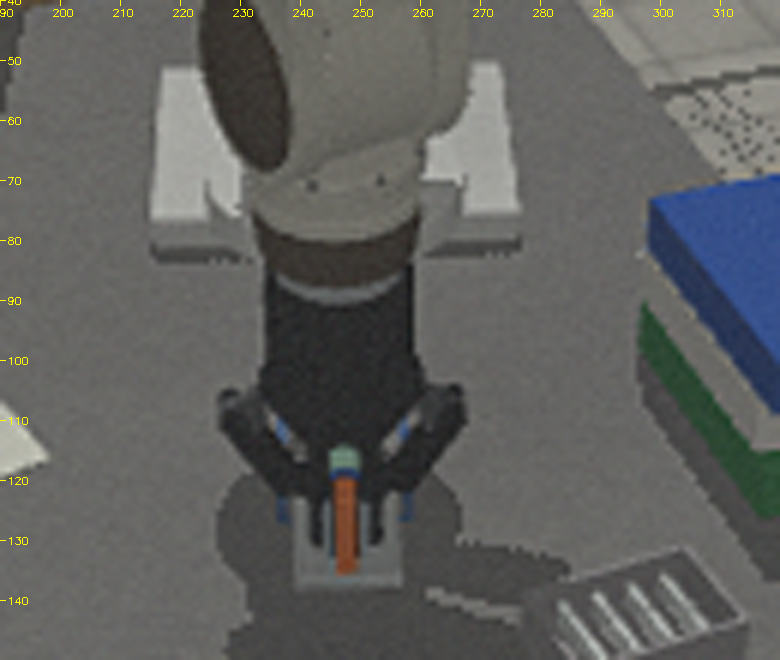

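{"op": "play_rows", "data": {"commands": "0.06 0 0 0 0;0.09 0 0 0 0;0.12 0 0 0 0;0.14 0 0 0 0;0.16 0 0 0 0;0.18 0 0 0 0;0.2 0 0 0 0;0.24 0 0 0 0;0.28 0 0 0 0;0.32 0 0 0 0"}}

```text
time: 19.23
ee_pos: [0.5847, 0.1387, 0.0212]
tcp_rot: [180.0, -0.0, -107.0]
wrist_force: [0.6, -0.4, -0.0]
opening: 0.0274
```

{"op": "play_rows", "data": {"commands": "0.4 0 0 0 0;0.4 0 0 5 0;0.4 0 0 15 0;0.4 -1 -4 30 0;0.4 -3 -10 45 0;0.4 -6 -20 60 0;0.4 -12 -40 70 0;0.5 -18 -60 70 -7;0.6 -24 -80 70 -14;0.7 -30 -100 70 -21"}}

```text
time: 20.07
ee_pos: [0.5549, 0.0378, 0.0929]
tcp_rot: [-179.9, 0.1, -128.3]
wrist_force: [0.2, -0.6, -0.2]
opening: 0.059
```

Run:
```python
from h import *
o=get_obs();print(o['time'],o['ee_pos'],o['tcp_rot'],o['opening'],o['wrist_force'],o['torque'])
s=camera('side');t=camera('top')
crop(s,190,40,130,110,6,'pics/f4.png');crop(t,90,110,130,110,6,'pics/f5.png')
```

```text
20.0667 [0.55486316 0.03784324 0.09291356] [-1.79930141e+02  6.33116034e-02 -1.28308568e+02] 0.05902567090523368 [ 0.16068023 -0.58269486 -0.18312475] [-0.01080387 -0.02196441 -0.06276716]
```

View pics/f4.png

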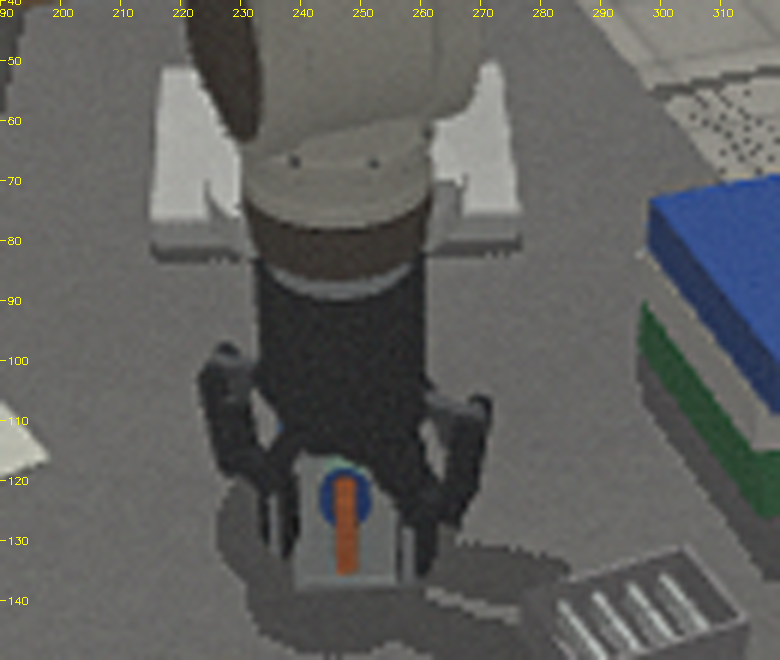

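View pics/f5.png

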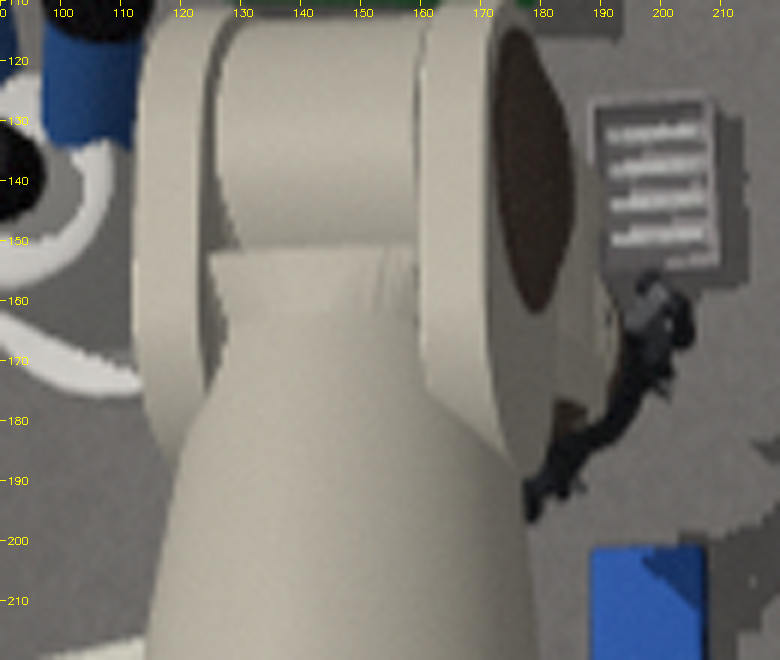

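{"op": "play_rows", "data": {"commands": "0.8 -12 -3 2 -7;0.9 -24 -6 4 -14;1 -36 -9 7 -21;1 -48 -12 7 -28;1 -60 -15 7 -35;1 -72 -18 7 -42;1 -84 -21 7 -49;1 -96 -24 7 -56;1 -108 -27 7 -63;1 -120 -30 7 -68.7"}}

```text
time: 21.0
ee_pos: [0.4346, 0.0089, 0.0993]
tcp_rot: [180.0, 0.1, 163.1]
wrist_force: [0.4, 0.0, -0.9]
opening: 0.0855
```

Run:
```python
from h import *
o=get_obs();print(o['time'],o['ee_pos'],o['tcp_rot'],o['opening'],o['wrist_force'],o['torque'])
s=camera('side');t=camera('top')
crop(s,205,85,80,65,10,'pics/g4.png');crop(t,90,110,130,110,6,'pics/g5.png')
```

```text
21.0 [0.43462567 0.00894168 0.099324  ] [1.79971391e+02 5.49157418e-02 1.63099677e+02] 0.08550965595426051 [ 0.38194083  0.04387163 -0.90458927] [ 0.00552454 -0.02405733  0.03602016]
```

View pics/g4.png

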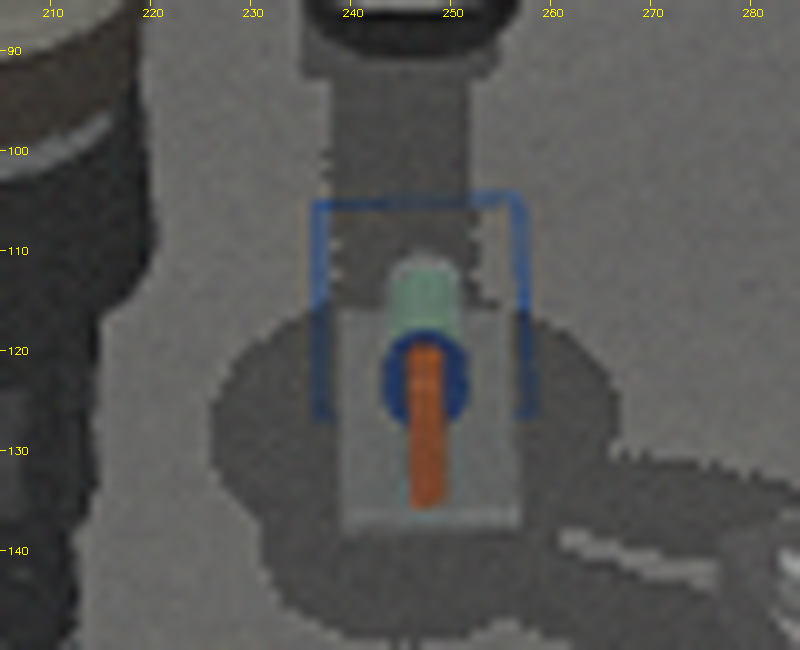

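View pics/g5.png

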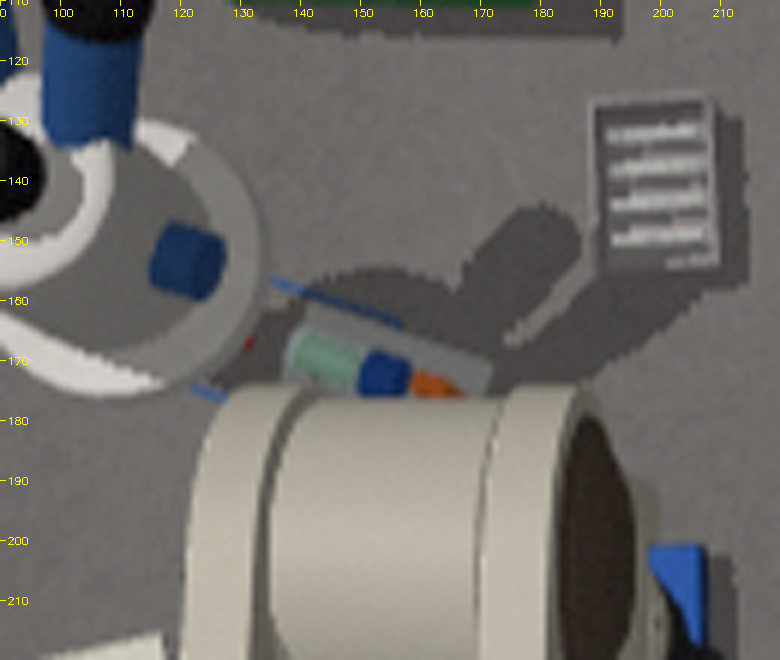

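```bash
cat > m2.py <<'E'
from h import *
exec(open('m1.py').read().split("A,B=")[0].split('\n',1)[1])
import sys
A,B=.056,.030
o=-0.45
print('carrier');car=fit(rect([(A,B,.008),(A,-B,.008),(-A,-B,.008),(-A,B,.008),(-.052,.006,.008),(-.052,-.006,.008)]),[('side',(239,116)),('side',(256.2,116)),('side',(257,136.6)),('side',(239.2,136.6)),('side',(246.2,135.5)),('side',(249.5,135.5))],[.6,.18,1.27])
p=.061;q=.035
print('outline');out=fit(rect([(.018,0,0),(p,q,0),(p,-q,0),(-p,-q,0),(-p,q,0),(0,q,0),(0,-q,0)]),[('side',(247.2,112)),('side',(236.8,105.2)),('side',(256.8,104.4)),('side',(258,126.4)),('side',(237,126.6)),('side',(236.8,115)),('side',(257.4,115))],[.6,.25,1.27])
d=car[:2]-out[:2];c,s=np.cos(out[2]),np.sin(out[2])
print('carrier in outline frame mm',1e3*np.array([c*d[0]+s*d[1],-s*d[0]+c*d[1]]),np.degrees(car[2]-out[2]))
E
python3 m2.py
```

```text
carrier
[599.4 183.6] yaw 72.57 res px [ 0.  -0.   0.1 -0.3  0.1 -0.3 -0.4  0.1 -0.1  0.3  0.3  0.2]
outline
[618.8 251.3] yaw 73.07 res px [-0.1  0.1  0.4  0.1 -0.3  0.4 -0.3 -0.6  0.2 -0.3  0.4  0.4 -0.3 -0. ]
carrier in outline frame mm [-70.35814242  -1.18503823] -0.5022144375377458
```

{"op": "play_rows", "data": {"commands": "1 15 6 0 0;1 35 15 0 0;1 60 25 0 0;1 85 36 0 0;1 110 47 0 0;1 122 52 0 0;1 127 54 0 0;1 127 54 -20 0;1 127 54 -40 0;1 127 54 -60 0"}}

```text
time: 21.93
ee_pos: [0.5622, 0.0629, 0.0382]
tcp_rot: [180.0, 0.0, 163.5]
wrist_force: [0.1, 0.3, 0.5]
opening: 0.0857
```

{"op": "play_rows", "data": {"commands": "1 0 0 -10 0;1 0 0 -17 0;1 0 0 -19 0;1 0 0 -19 0"}}

```text
time: 22.27
ee_pos: [0.5619, 0.0626, 0.0198]
tcp_rot: [180.0, 0.0, 163.4]
wrist_force: [-0.2, 0.2, 0.1]
opening: 0.0857
```

Run:
```python
from h import *
o=get_obs();print(o['time'],o['ee_pos'],o['tcp_rot'],o['opening'],o['wrist_force'],o['torque'])
s=camera('side');t=camera('top')
crop(s,195,65,110,100,7,'pics/h4.png');crop(t,90,110,130,110,6,'pics/h5.png')
```

```text
22.2667 [0.56188106 0.06260898 0.01976561] [1.79997872e+02 7.35294778e-03 1.63364708e+02] 0.08570441453608317 [-0.20598404  0.19840612  0.11223485] [ 0.04457852 -0.03578046  0.01420656]
```

View pics/h4.png

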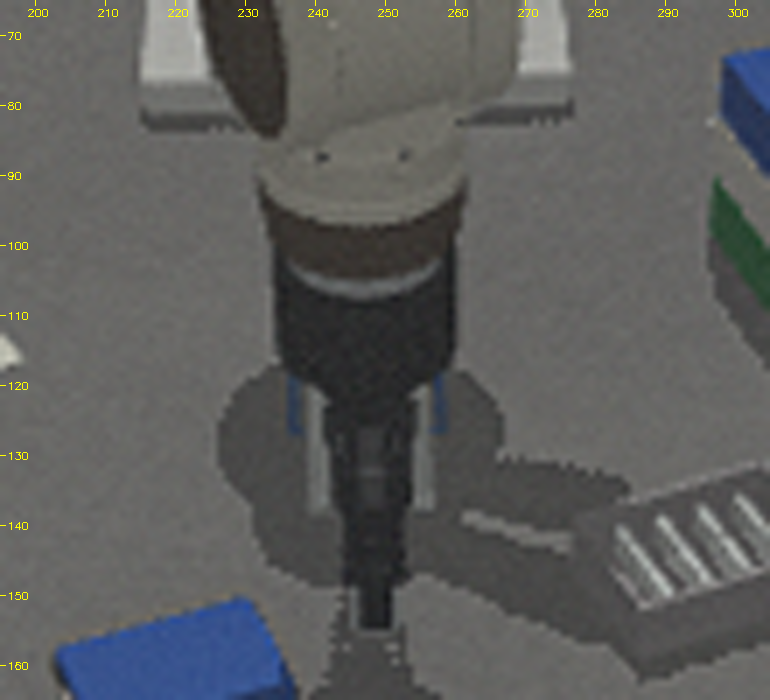

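View pics/h5.png

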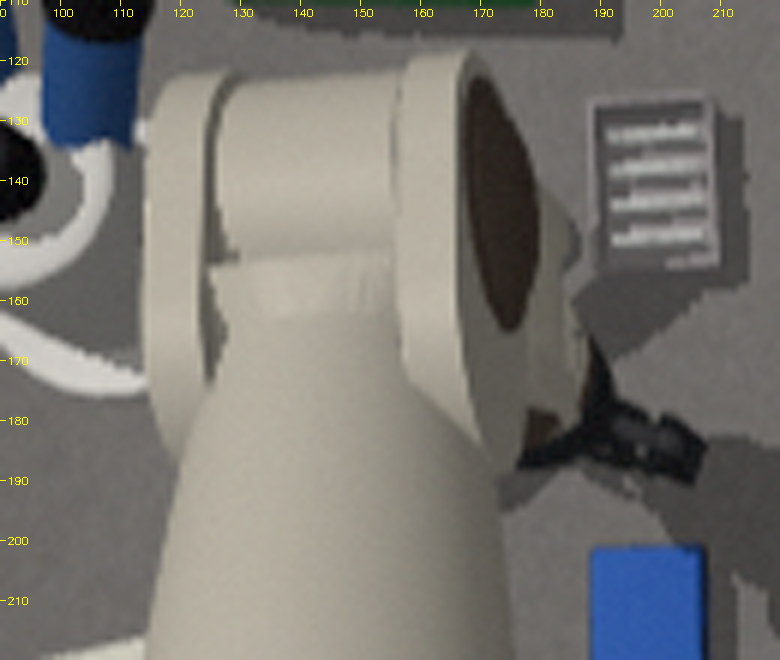

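{"op": "play_rows", "data": {"commands": "1 0.6 1.9 0 -0.3;1 1.2 3.8 0 -0.3;1 1.7 5.7 0 -0.3;1 2.3 7.7 0 -0.3;1 2.9 9.6 0 -0.3;1 3.2 10.5 0 -0.3;1 3.5 11.5 0 -0.3;1 3.8 12.4 0 -0.3;1 4.1 13.4 0 -0.3;1 4.4 14.4 0 -0.3"}}

```text
time: 23.2
ee_pos: [0.5662, 0.0771, 0.0194]
tcp_rot: [-180.0, -0.0, 163.0]
wrist_force: [0.3, 0.6, 0.4]
opening: 0.0852
```

{"op": "play_rows", "data": {"commands": "1 0.3 1 0 0;1 0.6 1.9 0 0;1 0.9 2.9 0 0;1 1.2 3.8 0 0;1 1.5 4.8 0 0;1 1.7 5.7 0 0;1 2 6.7 0 0;1 2.3 7.7 0 0"}}

```text
time: 23.87
ee_pos: [0.5686, 0.0848, 0.0194]
tcp_rot: [-180.0, 0.0, 163.0]
wrist_force: [-0.4, -1.8, 0.9]
opening: 0.0858
```

Run:
```python
from h import *
o=get_obs();print(o['time'],o['ee_pos'],o['tcp_rot'],o['opening'],o['wrist_force'],o['torque'])
s=camera('side')
crop(s,205,85,80,65,10,'pics/i4.png')
```

```text
23.8667 [0.56855289 0.08477804 0.01942346] [-1.79998869e+02  1.93343797e-03  1.63017594e+02] 0.08576555843614134 [-0.39021713 -1.77242378  0.892641  ] [-0.34790339  0.11011982 -0.01829023]
```

View pics/i4.png

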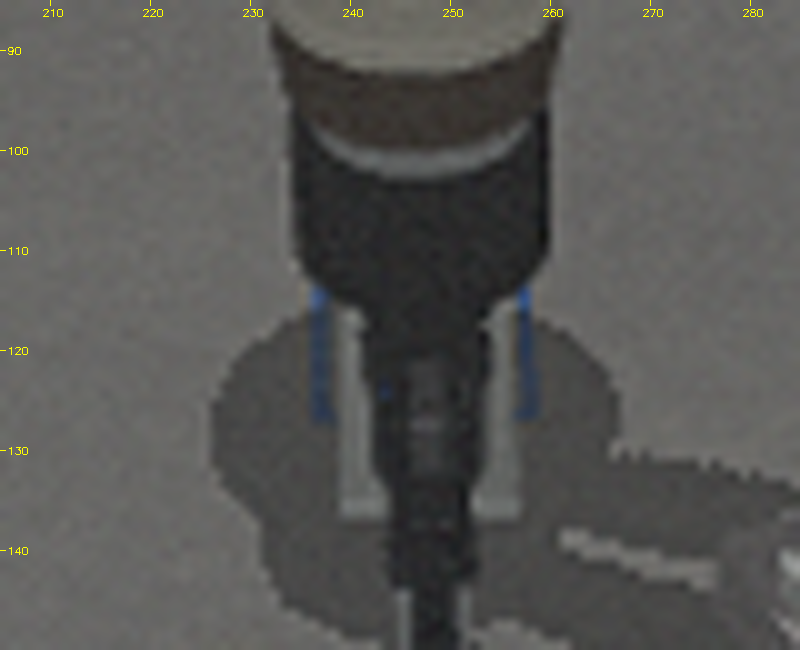

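Run:
```python
from h import *
L=np.array([.6235,.2675]);d=np.array([np.cos(np.radians(73.07)),np.sin(np.radians(73.07))])
for k in(.06,.07):
  for z in(.2,.23,.26,.29): print('knob',k,z,w2p('side',[*(L-k*d),z]).round(1),w2p('top',[*(L-k*d),z]).round(1))
for z in(.2,.25,.3,.35):
  p=p2w('top',187.5,158,z)[:2]-np.array([.5619,.0626]);a=np.radians(6.4);print(z,'radial',(p@[np.cos(a),np.sin(a)]).round(3),'lateral left+',(p@[-np.sin(a),np.cos(a)]).round(3))
```

```text
knob 0.06 0.2 [245.3  69.9] [123.7 155. ]
knob 0.06 0.23 [245.   60.9] [119.6 152.1]
knob 0.06 0.26 [244.7  51.5] [115.2 149. ]
knob 0.06 0.29 [244.4  41.8] [110.5 145.7]
knob 0.07 0.2 [245.3  71.6] [127.  156.1]
knob 0.07 0.23 [245.   62.6] [123.  153.2]
knob 0.07 0.26 [244.8  53.2] [118.7 150.1]
knob 0.07 0.29 [244.5  43.4] [114.2 146.9]
0.2 radial 0.035 lateral left+ -0.036
0.25 radial 0.021 lateral left+ -0.045
0.3 radial 0.007 lateral left+ -0.054
0.35 radial -0.007 lateral left+ -0.063
```

{"op": "play_rows", "data": {"commands": "1 0.3 1 0 0;1 0.7 2.4 0 0;1 1.3 4.3 0 0;1 2 6.7 0 0;1 2.8 9.1 0 0;1 3.5 11.5 0 0;1 4.2 13.9 0 0;1 4.9 16.3 0 0;1 5.7 18.7 0 0;1 6.4 21.1 0 0"}}

```text
time: 24.75
ee_pos: [0.575, 0.1061, 0.0194]
tcp_rot: [-180.0, -0.0, 163.0]
wrist_force: [-0.6, -2.1, -0.2]
opening: 0.0852
```

{"op": "play_rows", "data": {"commands": "1 0.7 2.4 0 0;1 1.4 4.7 0 0;1 2 6.7 0 0;1 2.7 9 0 0;1 3.4 11.2 0 0;1 4 13.3 0 0;1 4.5 14.8 0 0;1 4.8 15.8 0 0;1 5 16.4 0 0;1 5 16.4 0 0"}}

```text
time: 25.58
ee_pos: [0.58, 0.1224, 0.0194]
tcp_rot: [180.0, -0.0, 163.0]
wrist_force: [0.1, -0.7, 0.2]
opening: 0.0853
```

Run:
```python
from h import *
o=get_obs();print(o['time'],o['ee_pos'],o['tcp_rot'],o['opening'],o['wrist_force'],o['torque'])
s=camera('side')
crop(s,195,45,100,95,7,'pics/j4.png')
```

```text
25.5833 [0.57996564 0.12239804 0.01942209] [ 1.79987545e+02 -1.56435483e-03  1.63027715e+02] 0.08534344833914967 [ 0.11344773 -0.6615734   0.20860278] [-0.08619611  0.09964481 -0.01697925]
```

View pics/j4.png

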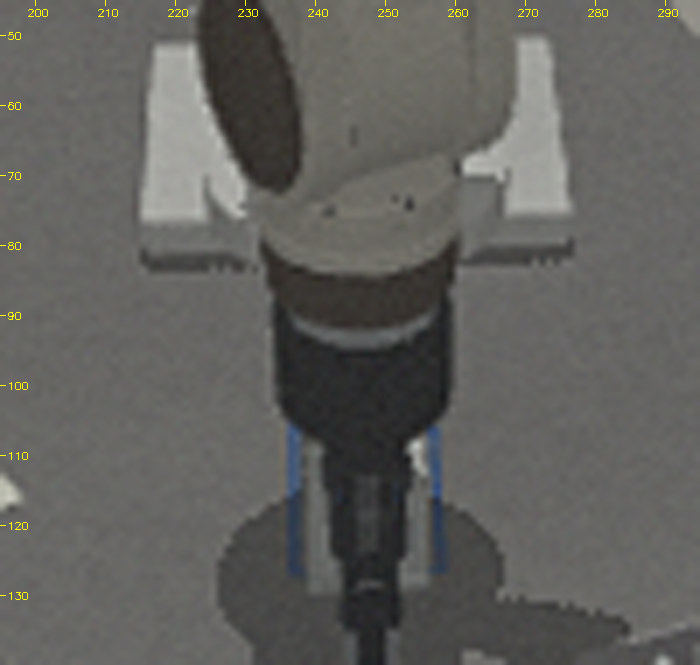

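{"op": "play_rows", "data": {"commands": "1 0.3 1 0 0;1 0.7 2.4 0 0;1 1.3 4.3 0 0;1 2 6.5 0 0;1 2.7 8.8 0 0;1 3.3 11 0 0;1 4 13.2 0 0;1 4.6 15 0 0;1 5 16.4 0 0;1 5.2 17.2 0 0"}}

```text
time: 26.47
ee_pos: [0.5852, 0.1397, 0.0194]
tcp_rot: [180.0, 0.0, 163.0]
wrist_force: [-0.4, -3.1, 0.5]
opening: 0.0853
```

Run:
```python
from h import *
o=get_obs();print(o['time'],o['ee_pos'],o['tcp_rot'],o['opening'],o['wrist_force'],o['torque'])
s=camera('side')
crop(s,205,80,80,65,10,'pics/k4.png')
c=np.radians(73.07);R2=np.array([[np.cos(c),-np.sin(c)],[np.sin(c),np.cos(c)]])
for sft in(0,-.005,-.01,-.015):
  for b in(.03,-.03): print(sft,b,w2p('side',[*(np.array([.6188,.2513])+R2@[sft-.056,b]),.008]).round(1)+.45)
```

```text
26.4667 [0.58518986 0.13965748 0.01942203] [1.79997934e+02 1.43581938e-03 1.63028751e+02] 0.085338409111937 [-0.41218907 -3.06511504  0.51750429] [-0.27613602  0.12013773 -0.03103368]
0 0.03 [238.55 123.45]
0 -0.03 [256.15 123.05]
-0.005 0.03 [238.55 124.35]
-0.005 -0.03 [256.25 123.95]
-0.01 0.03 [238.55 125.25]
-0.01 -0.03 [256.25 124.85]
-0.015 0.03 [238.55 126.25]
-0.015 -0.03 [256.35 125.75]
```

View pics/k4.png

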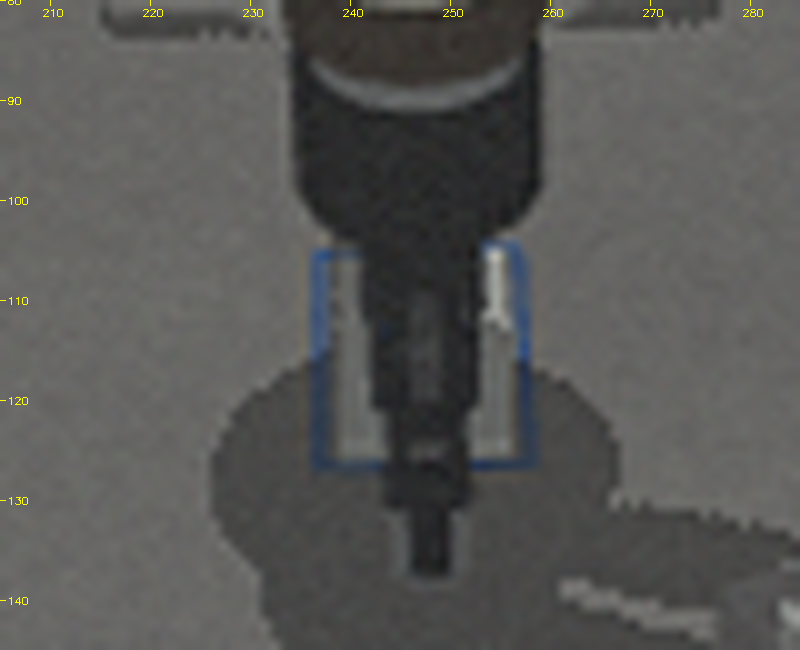

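{"op": "play_rows", "data": {"commands": "1 0.3 1 0 0;1 0.6 2 0 0;1 0.9 3 0 0;1 1.2 3.8 0 0;1 1.3 4.3 0 0;1 1.3 4.3 0 0"}}

```text
time: 27.02
ee_pos: [0.5865, 0.1439, 0.0194]
tcp_rot: [180.0, 0.0, 163.0]
wrist_force: [0.3, -1.2, -0.1]
opening: 0.0852
```

{"op": "play_rows", "data": {"commands": "1 -0.3 -1 0 0;1 -1.2 -4 0 0;1 -3 -10 0 0;1 -6 -20 0 0;1 -10 -33 10 0;1 -15 -49 30 0;1 -22 -70 50 0;1 -40 -85 75 0;1 -75 -100 85 0;1 -110 -115 85 0"}}

```text
time: 27.85
ee_pos: [0.4765, 0.0271, 0.1077]
tcp_rot: [179.9, 0.2, 163.0]
wrist_force: [-0.3, -0.2, 2.1]
opening: 0.0859
```

{"op": "play_rows", "data": {"commands": "1 -20 -10 0 0;1 -40 -20 0 0;1 -40 -20 0 0"}}

```text
time: 28.1
ee_pos: [0.4333, 0.0067, 0.1056]
tcp_rot: [-180.0, 0.0, 162.9]
wrist_force: [0.2, -0.2, 0.4]
opening: 0.0851
```

Run:
```python
from h import *
o=get_obs();print(o['time'],o['ee_pos'],o['tcp_rot'],o['opening'],o['wrist_force'],o['torque'])
s=camera('side');t=camera('top')
crop(s,215,80,65,55,12,'pics/l4.png');crop(t,90,110,130,110,6,'pics/l5.png')
```

```text
28.1 [0.43329858 0.0066755  0.10556362] [-1.79984291e+02  3.15695282e-02  1.62913761e+02] 0.08511399795073094 [ 0.24103546 -0.21433739  0.38646491] [-0.02361041 -0.00128573 -0.03561649]
```

View pics/l4.png

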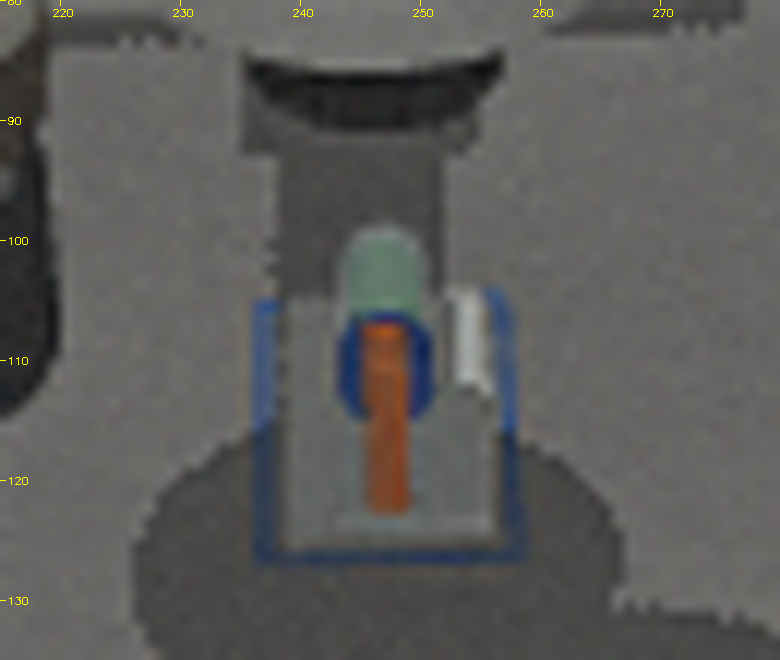

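View pics/l5.png

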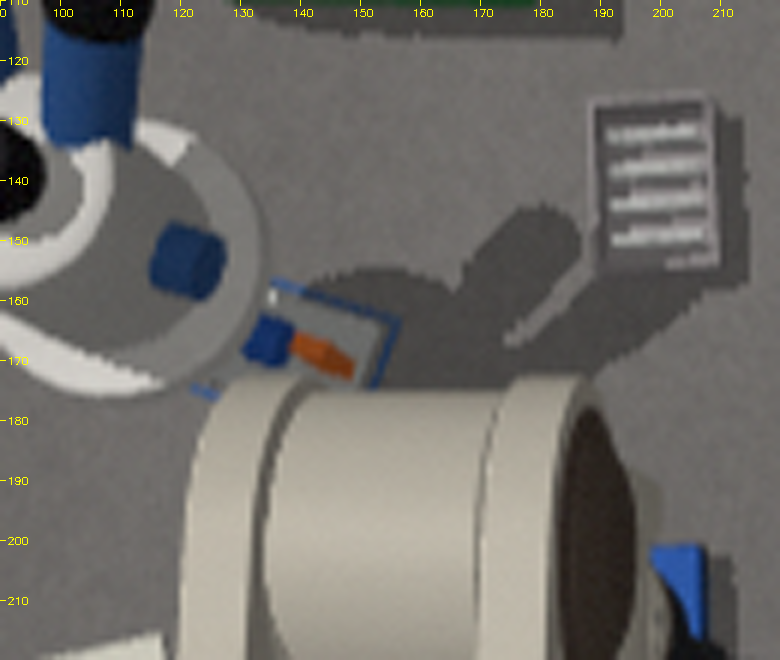

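```bash
sed -e "s/('side',(239,116)),('side',(256.2,116)),('side',(257,136.6)),('side',(239.2,136.6)),('side',(246.2,135.5)),('side',(249.5,135.5))/('side',(238.7,104.7)),('side',(255.3,104.2)),('side',(256.3,124.2)),('side',(238.7,124.4)),('side',(245.4,122.8)),('side',(249.1,122.6))/" m2.py > m3.py
cat >> m3.py <<'E'
u=np.array([np.cos(car[2]),np.sin(car[2])])
for dx in(.012,.018,.024):
    c=car[:2]+dx*u
    print(dx,'cap face ctr',w2p('side',[*(c-.032*u),.0251])+.45,'bottom',w2p('side',[*(c-.032*u),.0111])+.45,'far end top',w2p('side',[*(c+.032*u),.0391])+.45)
print('lens dist cradle',np.linalg.norm(car[:2]+.018*u-out[:2]-.018*np.array([np.cos(out[2]),np.sin(out[2])])))
E
python3 m3.py
```

```text
carrier
[618.1 248.1] yaw 72.81 res px [-0.  -0.   0.   0.1 -0.1 -0.6 -0.1 -0.4  0.2  0.3  0.   0.5]
outline
[618.8 251.3] yaw 73.07 res px [-0.1  0.1  0.4  0.1 -0.3  0.4 -0.3 -0.6  0.2 -0.3  0.4  0.4 -0.3 -0. ]
carrier in outline frame mm [-3.22037305 -0.23797366] -0.2629299482189968
0.012 cap face ctr [247.13665707 113.32406933] bottom [247.23637127 116.6508645 ] far end top [246.81924     99.09342714]
0.018 cap face ctr [247.11564236 112.27420556] bottom [247.21521548 115.59896964] far end top [246.79968125  98.1114506 ]
0.024 cap face ctr [247.09475567 111.2307374 ] bottom [247.19418759 114.55343375] far end top [246.78023877  97.13531146]
lens dist cradle 0.0032364783062471154
```

Run:
```python
from h import *
cv2.imwrite('pics/fin.png',cv2.resize(camera('side')[:,:,::-1],(800,600)))
o=get_obs();print(o['time'],abs(o['qd']).max())
```

```text
28.25 1.6289120858157833
```

View pics/fin.png

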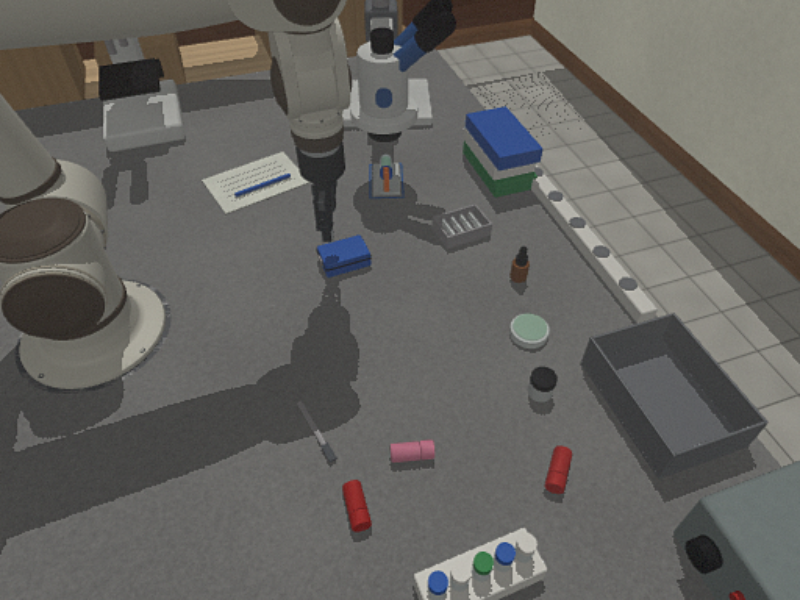

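The carrier sits inside the outline at (386,180) with the vial on it. The loose things are at the same pixels as before: dish (530,330), can (543,383), bottle (520,265), tweezers (317,432). The gripper is clear of everything.

```bash
python3 -c "
from workcell import *
job_done()"
```

```text
the job is handed in; nothing more can be done
```

I handed the job in at about 28 s. The vial lies in the carrier's cradle with its cap towards the fin, and the carrier stands in the blue outline under the lens. `job_done` gave no verdict, so the checks below are my own.

- **Vial:** I gripped the green vial with the blue cap, turned it 113°, lowered it until the wrist read about 2 N, and let go slowly. It stayed on the domes for the whole trip.
- **Carrier:** I slid it by the fin through the gap between the box and the tray to 70 mm short of the outline. There I let go and pushed the rest with the outer face of an open finger, so the gripper stayed clear of the lamp and knob.

**Last checks, from the side camera:**
- **Carrier position:** about 3 mm short of the outline centre along the microscope's x, 0.2 mm to the side and 0.3° off square.
- **Vial position:** about 16 mm along the carrier's x, where 18 is ideal. I estimate it is about 5 mm from the lens spot.
- **Loose objects:** the dish, tweezers, bottle and can look unmoved, and the gripper stood clear.

**Limits of the checks:**
- The arm hid most of the carrier from the top camera at the end, so the final position rests on the side view.
- The two cameras, and the tool readings, disagreed by 2 to 3 mm on the outline and carrier positions.
- I saw no contact between carrier or robot and the box, tray or microscope. I judged this from the pictures and wrist forces, not from a direct contact reading.

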